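Battery packs back on the charging rack, and tallied

TASK

Put every battery pack lying on the bench back into the charging cradle with its own colour label, lying flat on the cradle's floor, and count the packs on the tally counter by pressing its lever all the way down and letting it come right up again, exactly once for each pack on the bench. The counter starts at zero and cannot be turned back; leave everything else on the bench where it is.

Things in the scene. Friction and masses are not known exactly. Their poses are not given: they have to be found in the camera images.
- pack_red_mid (a point): centre of the red rechargeable battery pack: a block 70 x 36 x 36 mm, 160 g, wrapped in red with black end caps; its x axis is the long axis, it may lie on any of its long sides and either way round. None if this pack is absent in this run.
- pack_yellow_mid (a point): centre of the yellow rechargeable battery pack: a block 70 x 36 x 36 mm, 160 g, wrapped in yellow with black end caps; its x axis is the long axis, it may lie on any of its long sides and either way round. None if this pack is absent in this run.
- pack_green_mid (a point): centre of the green rechargeable battery pack: a block 70 x 36 x 36 mm, 160 g, wrapped in green with black end caps; its x axis is the long axis, it may lie on any of its long sides and either way round. None if this pack is absent in this run.
- pack_blue_mid (a point): centre of the blue rechargeable battery pack: a block 70 x 36 x 36 mm, 160 g, wrapped in blue with black end caps; its x axis is the long axis, it may lie on any of its long sides and either way round. None if this pack is absent in this run.
- pack_white_mid (a point): centre of the white rechargeable battery pack: a block 70 x 36 x 36 mm, 160 g, wrapped in white with black end caps; its x axis is the long axis, it may lie on any of its long sides and either way round. None if this pack is absent in this run.
- cradle_red: fixed cradle labelled red (red label on its side towards the robot, red stripe on its floor), a shallow tray 88 x 54 mm outside; origin: centre of its underside, 8 mm above the bench; z up, x along its length (away from the robot), y left. Floor 4 mm thick, room inside 78 x 44 mm, rim 14 mm above the underside. A pack lies in it along x, its centre then 22 mm above the origin
- cradle_yellow: fixed cradle labelled yellow (yellow label on its side towards the robot, yellow stripe on its floor), a shallow tray 88 x 54 mm outside; origin: centre of its underside, 8 mm above the bench; z up, x along its length (away from the robot), y left. Floor 4 mm thick, room inside 78 x 44 mm, rim 14 mm above the underside. A pack lies in it along x, its centre then 22 mm above the origin
- cradle_green: fixed cradle labelled green (green label on its side towards the robot, green stripe on its floor), a shallow tray 88 x 54 mm outside; origin: centre of its underside, 8 mm above the bench; z up, x along its length (away from the robot), y left. Floor 4 mm thick, room inside 78 x 44 mm, rim 14 mm above the underside. A pack lies in it along x, its centre then 22 mm above the origin
- cradle_blue: fixed cradle labelled blue (blue label on its side towards the robot, blue stripe on its floor), a shallow tray 88 x 54 mm outside; origin: centre of its underside, 8 mm above the bench; z up, x along its length (away from the robot), y left. Floor 4 mm thick, room inside 78 x 44 mm, rim 14 mm above the underside. A pack lies in it along x, its centre then 22 mm above the origin
- cradle_white: fixed cradle labelled white (white label on its side towards the robot, white stripe on its floor), a shallow tray 88 x 54 mm outside; origin: centre of its underside, 8 mm above the bench; z up, x along its length (away from the robot), y left. Floor 4 mm thick, room inside 78 x 44 mm, rim 14 mm above the underside. A pack lies in it along x, its centre then 22 mm above the origin
- rack: fixed plywood charging rack, 140 x 390 x 8 mm, that carries the five cradles in a row along its y, 74 mm apart, in any order; origin at the centre of its underside. The cradles' long sides have a rim only over the last 15 mm at each end: the middle is open for fingers. A black bar runs along the rack's far edge, 42 mm above the bench, its near face 58 mm in x from the cradles' centres
- tally: blue desk-top tally counter, fixed, 104 x 56 mm and 75 mm high on a 120 x 75 mm foot plate; a drum shows above its top (to 92 mm); origin at the centre of its underside, z up; its lever points along its -x (towards the robot)
- tally_paddle (a point): centre of the top face of the lever's red thumb paddle (34 x 36 mm), 119 mm along the counter's -x from its origin and 78 mm above the bench at rest; fully down it is about 40 mm above the bench, at most 4 mm off sideways. Pressed down from above; the spring pushes back with about 2 N at rest to 6 N at the stop, and raises the lever when let go
- tally_lever (a joint): angle of the sprung lever: 0 at rest (up), 0.42 rad fully down at its stop
- tally_count (a joint): angle of the counter's drum: 0 at the start, 0.628 rad more for each full press and full return of the lever; it only goes forward. An incomplete press turns it part of a step, which the next full press completes without counting again. Its red facet is on top at 0, then white and black by turns
- screwdriver: yellow-handled screwdriver; a bystander to be left alone; origin at its underside
- spanner: steel spanner; a bystander to be left alone; origin at its underside
- toy_wheel: black toy wheel, 48 mm across; a bystander to be left alone; origin at its underside
- motor: small steel motor; a bystander to be left alone; origin at its underside
- remote: black radio control, 85 x 140 x 35 mm, with two sticks; a bystander to be left alone; origin at its underside
- tea_glass: tea glass, 85 mm high; a bystander to be left alone; origin at its underside
- tape: blue roll of tape, 70 mm across; a bystander to be left alone; origin at its underside
Things that resemble listed ones, but are neither listed nor needed, are in the scene too. There is more than one size of the part that bears pack_white_mid; the job needs the middle-sized.

How it is judged:
By the outcome, as a careful person would: the job done as asked, in the order asked, and still so for the second after the job is handed in, with the robot touching nothing.
Of pack_red, pack_yellow, pack_green, pack_blue, pack_white only 3 to 5 are there at a start; the rules pass over those that are not, and their reading is None.
At some moment in a run one of pack_red, pack_yellow, pack_green, pack_blue, pack_white may be knocked a few centimetres aside while the robot is not near it.
Once in a run the grip may slacken for a moment while it holds something.
It also fails if it takes over 210 s, if anything falls off the work surface, if the arm or the gripper's body presses on something with over 40 N, if the wrist force passes 120 N, or if a joint passes its speed limit or range.

ROBOT

A 6-joint arm with a two-finger parallel gripper is mounted at the origin on the work surface. World frame = base frame: x ahead of the robot, y to its left, z up, the work surface at z = 0. Lengths are in mm, angles in degrees, forces in N, time in s.
With the tool pointing down it reaches from about 350 to 850 mm from the base axis. Payload 8.1 kg.
Tool frame: the origin (TCP) lies midway between the tips of the shut fingers; the grasp point (between the pads) lies 19 mm behind it; z points along the fingers, y is the line along which they close (so a half turn about z gives the same grasp; the last joint's range is limited). The gripper opens to 85 mm and grips with 20 to 120 N. Pads are 22 mm wide; open, the fingers measure 114 mm over their backs; the gripper's body (76 mm by 85 mm) begins 54 mm behind the grasp point. The pads swing forward as they close: fully open they stand 13 mm farther back than shut.
Start: joints at [61.169, 7.471, 85.268, -0, 87.261, -4.893], TCP at [243.43, 548.404, 209.992] pointing down, gripper open.
Joint ranges: [-169.43, 169.43], [-51.17, 129.36], [1.28, 143.12], [-76.62, 256.62], [0, 156.53], [-152.29, 152.29]. Speed limits (degrees/s): [136.94, 136.94, 159.86, 180, 180, 180].

INTERFACE

Orientations are given as [roll, pitch, yaw] about the fixed x, y, z axes, in that order (R = Rz(yaw) Ry(pitch) Rx(roll)).
In Python, from bench import r gives the robot as it stands.
- The arm moves only by the tool send_rows, never from a script. Its argument "increments" is a list of rows, each a list of 6 numbers: the shift along the tool's x, y, z in mm, then the turn, a rotation vector about the tool's x, y, z in rad. A call has 1 to 5 rows; each row shifts and turns the commanded pose from where the row before left it, along the tool's axes as they then stand; what a row does not reach is not made up. A row lasts 1/8 s, in which the tool goes at most 62.5 mm and 10.7 degrees, less where a joint would pass 70% of its speed; a pose out of reach is approached as far as the arm can. A call is refused whole if a number of a shift passes 62.5 or a number of a turn 0.188, either way. A call with a gripper value outside its range is refused whole. "grip" is the closure, from -1 (fully open) to 1 (shut), set as the call begins (left out, the last holds). The fingers move at their own pace and stop on an object; "grip_force" is the grip in N (left out, the last holds). Time passes only in rows, so rows that do not move let the fingers close. It gives the time, the measured TCP pose, the force, the opening and the grip force at its end, in the units of the state.
- r.sense(): the state, without advancing time (a new reading comes with each control period).
- r.snapshot(name): name is "scene" or "top" or "wrist"; returns a dict with "img" (384x512x3 uint8, blue, green, red), "z_map" (384x512 float32, mm along the optical axis (not along the pixel's ray), 0 where there is no reading), "fx", "fy", "cx", "cy" (pixels), "view" (4x4, takes a point from world to camera coordinates). Camera axes: x right, y down, z forward; pixel columns grow to the right and rows downward; lengths in mm; the calibration is good to about 2 mm. A picture is of the moment at which its call begins.
- r.hand_in(): hands the job in; it is judged then, once.
The state is a dict: "time": time; "joint_pos": joint angles; "qd": joint speeds; "joint_efforts": joint torques, N m; "tool_pos": TCP position; "tcp_rot": TCP orientation; "ft_force": force on the tool from outside, world axes, zero at the start; "wrist_torque": the same for the moment, N m; "finger_gap": finger opening in mm; "grip_force": force on a finger pad.
Only numpy, scipy, OpenCV 4.12 (cv2) and the standard library are available. Lean on these libraries where they do the work, as an engineer would, in place of code of your own. Each camera call takes 0.05 s, during which the arm holds its last target. There are 200 camera calls.

## Working session

There is one attempt and no reset: what is moved stays moved. The work goes in short steps, Python scripts to look and compute and a tool call to move; the robot and the scene stay as the last step left them, time stands still between calls to the robot, and variables do not carry over. Pictures are saved under pics/ and viewed, at most 14 in all, crops included, and the job is handed in when it is done.

Besides the shell and the picture viewer there is one more tool, called after ">>>" in YAML: its name, and indented under it one key for each argument. send_rows: Moves the arm, as the interface text tells. Its arguments: {"type":"object","properties":{"increments":{"type":"array"},"grip":{"type":"number"},"grip_force":{"type":"number"}},"required":["increments"]}

```bash
mkdir -p pics
cat > h.py <<'E'
import numpy as np, cv2
from bench import r
def snap(n,save=None):
    s=r.snapshot(n)
    if save: cv2.imwrite('pics/'+save,s['img'])
    return s
def cloud(s):
    z=s['z_map'];v,u=np.mgrid[:z.shape[0],:z.shape[1]]
    p=np.stack([(u-s['cx'])/s['fx']*z,(v-s['cy'])/s['fy']*z,z,np.ones_like(z)],-1)
    return (p@np.linalg.inv(s['view']).T)[...,:3]
def ray(s,u,v,h):
    M=np.linalg.inv(s['view']);d=M[:3,:3]@[(u-s['cx'])/s['fx'],(v-s['cy'])/s['fy'],1];o=M[:3,3]
    return o+d*(h-o[2])/d[2]
E
python3 - <<'E'
from h import *
print(r.sense())
for n in('top','scene'):
    s=snap(n,n+'0.png'); print(n,s['fx'],np.linalg.inv(s['view'])[:3].round(2).tolist())
E
```

```text
{'time': 0.0, 'joint_pos': array([ 6.11676650e+01,  7.51480965e+00,  8.53311419e+01, -1.08825998e-03,
        8.72615962e+01, -4.89322304e+00]), 'qd': array([ 0.06546636,  0.06459667,  0.09397402, -0.00249382, -0.00843312,
       -0.13292441]), 'joint_efforts': array([-9.93986323e-04, -5.69406724e+01, -5.00544798e+01, -3.39366998e-04,
        1.49893976e-02, -7.47180979e-05]), 'tool_pos': array([243.1549459 , 547.86076267, 208.92973514]), 'tcp_rot': array([-1.79892752e+02, -8.09075681e-03,  1.56060933e+02]), 'ft_force': array([ 0.08157855, -0.38432683, -0.61943343]), 'wrist_torque': array([0.02941594, 0.0167986 , 0.01170254]), 'grip_force': 0.0, 'finger_gap': 85.32753612313684}
top 389.6842710017456 [[0.03, -0.98, 0.19, 239.78], [-1.0, -0.03, -0.0, 38.95], [0.01, -0.19, -0.98, 1537.51]]
scene 434.6703622806501 [[0.21, 0.84, -0.5, 1139.73], [0.98, -0.18, 0.11, -116.69], [0.01, -0.51, -0.86, 1149.55]]
```

View pics/top0.png

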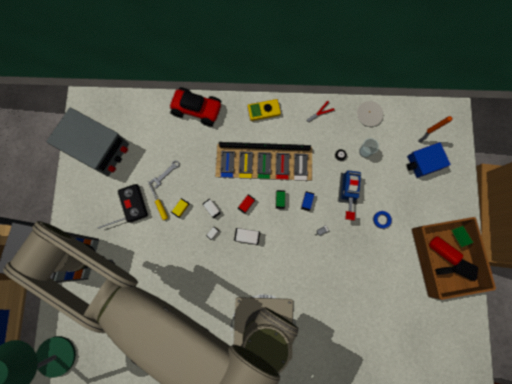

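View pics/scene0.png

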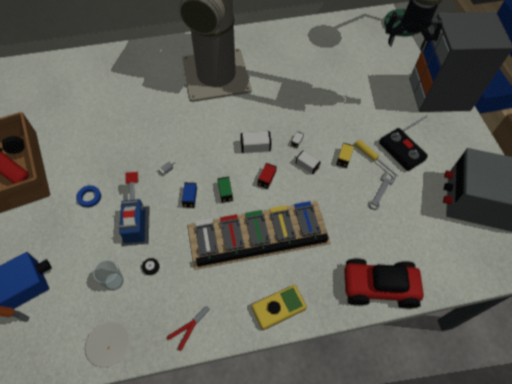

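The top view shows all five packs: yellow (180,208), white candidates (211,208), (213,233) and (247,236), red (246,204), green (281,199) and blue (308,201). The cradles run blue, yellow, green, red, white from left to right along row 165. The tally is at (351,185) and its paddle at (350,213). Next I measure them.

```bash
cat >> h.py <<'E'
def packs(s,lo=22,hi=60,xr=(300,900),yr=(-400,450),minpx=12):
    P=cloud(s);m=((P[...,2]>lo)&(P[...,2]<hi)&(P[...,0]>xr[0])&(P[...,0]<xr[1])&(P[...,1]>yr[0])&(P[...,1]<yr[1])&(s['z_map']>0)).astype(np.uint8)
    n,l,st,c=cv2.connectedComponentsWithStats(m,connectivity=4)
    for i in range(1,n):
        if st[i,4]<minpx: continue
        q=P[l==i]; h=np.percentile(q[:,2],80); t=q[q[:,2]>h-8][:,:2].astype(np.float32)
        (cx,cy),(w,hh),a=cv2.minAreaRect(t)
        if w<hh: w,hh,a=hh,w,a+90
        col=np.median(s['img'][l==i],axis=0)
        print('uv',c[i].round().astype(int),'n',st[i,4],'xy',round(cx),round(cy),'size',round(w),round(hh),'ang',round((a+90)%180-90),'h',round(float(h),1),'bgr',col.astype(int))
E
python3 - <<'E'
from h import *
for n in('top','scene'):
    print(n);s=snap(n);packs(s)
    P=cloud(s)
    hsv=cv2.cvtColor(s['img'],cv2.COLOR_BGR2HSV)
    m=(P[...,2]>65)&(P[...,2]<90)&(P[...,0]>300)&(P[...,1]<0)&(P[...,1]>-500)&((hsv[...,0]<10)|(hsv[...,0]>170))&(hsv[...,1]>150)
    print('paddle?',P[m].mean(0),P[m].min(0),P[m].max(0),m.sum())
s=snap('top')
for u in (228,246,264,283,301): print(ray(s,u,165,12).round())
E
```

```text
top
uv [198 110] n 613 xy 857 298 size 196 111 ang 75 h 57.6 bgr [ 4  6 94]
uv [263 109] n 493 xy 858 18 size 129 70 ang -77 h 33.4 bgr [  0 123 143]
uv [264 146] n 500 xy 699 12 size 368 22 ang 90 h 43.6 bgr [13 13 13]
uv [363 153] n 31 xy 680 -382 size 42 9 ang 43 h 51.5 bgr [104 106  97]
uv [343 187] n 63 xy 544 -302 size 103 22 ang 6 h 51.2 bgr [48 26 14]
uv [280 199] n 172 xy 487 -55 size 68 35 ang 1 h 38.8 bgr [31 90  9]
uv [307 201] n 170 xy 482 -163 size 71 37 ang -16 h 38.4 bgr [121  48  10]
uv [246 203] n 173 xy 464 77 size 70 35 ang -35 h 39.0 bgr [  3   7 143]
uv [179 208] n 177 xy 440 335 size 69 37 ang -32 h 38.0 bgr [  0 158 172]
uv [211 208] n 171 xy 442 213 size 70 35 ang 39 h 37.9 bgr [166 171 172]
uv [157 202] n 16 xy 457 425 size 19 14 ang 18 h 27.2 bgr [  0 144 171]
uv [161 212] n 54 xy 423 407 size 63 21 ang 29 h 27.8 bgr [  0 144 169]
uv [211 233] n 60 xy 346 206 size 47 24 ang -37 h 26.9 bgr [160 165 165]
uv [246 236] n 330 xy 337 70 size 95 49 ang 83 h 51.2 bgr [166 171 175]
paddle? [ 449.93490134 -321.45212994   79.90881426] [ 408.86441558 -345.05119225   71
[... 962 characters left out ...]
ize 115 112 ang 89 h 58.3 bgr [17 18 73]
uv [411 270] n 182 xy 857 386 size 83 36 ang 18 h 58.3 bgr [24 26 80]
uv [112 268] n 48 xy 676 -387 size 24 4 ang 69 h 53.4 bgr [ 98 102  98]
uv [117 283] n 85 xy 715 -379 size 45 11 ang -44 h 51.8 bgr [107 110 101]
uv [370 277] n 12 xy 845 269 size 18 8 ang -67 h 59.4 bgr [11 13 69]
uv [369 284] n 14 xy 861 261 size 14 7 ang -3 h 59.4 bgr [11 13 73]
uv [279 306] n 1322 xy 861 22 size 129 70 ang -77 h 33.3 bgr [ 48 119 132]
paddle? [ 453.92818986 -316.07201279   81.03174501] [ 411.15956043 -340.76960766   73.52262775] [ 555.88073256 -296.69251208   89.88065206] 131
[621. 154.  12.]
[623.  81.  12.]
[625.   9.  12.]
[627. -68.  12.]
[ 630. -140.   12.]
```

```bash
cat >> h.py <<'E'
def plan(x,y,z,yaw):
    q=r.sense();p=q['tool_pos'];y0=q['tcp_rot'][2]
    d=(y0-yaw+180)%360-180
    a=np.radians(yaw);D=np.array([x,y,z])-p
    L=[D[0]*np.cos(a)+D[1]*np.sin(a), D[0]*np.sin(a)-D[1]*np.cos(a), -D[2]]
    print('at',p.round(1),q['tcp_rot'].round(1),'turn rad',round(np.radians(d),3),'rows',int(np.ceil(abs(d)/10.5)),'| shift after turn',np.round(L,1),'rows',int(np.ceil(np.abs(L).max()/60)),'gap',round(q['finger_gap'],1),'t',q['time'])
E
python3 - <<'E'
from h import *
plan(540,10,330,180)
E
```

```text
at [243.3 548.2 209.5] [-179.9   -0.   156.1] turn rad -0.418 rows 3 | shift after turn [-296.7 -538.2 -120.5] rows 9 gap 85.5 t 0.25
```

>>> send_rows:
  increments:
    - [0, 0, -40, 0, 0, -0.14]
    - [0, 0, -40, 0, 0, -0.14]
    - [0, 0, -40, 0, 0, -0.138]
    - [-27, -49, 0, 0, 0, 0]
    - [-27, -49, 0, 0, 0, 0]
  grip: -1

```text
time: 0.88
tool_pos: [297.8, 449.8, 330.4]
tcp_rot: [180.0, 0.0, -179.9]
ft_force: [0.2, -1.2, -0.5]
finger_gap: 84.9
grip_force: 0.0
```

>>> send_rows:
  increments:
    - [-27, -49, 0, 0, 0, 0]
    - [-27, -49, 0, 0, 0, 0]
    - [-27, -49, 0, 0, 0, 0]
    - [-27, -49, 0, 0, 0, 0]
    - [-27, -49, 0, 0, 0, 0]

```text
time: 1.5
tool_pos: [433.0, 203.8, 330.1]
tcp_rot: [180.0, 0.0, -180.0]
ft_force: [0.6, -0.2, -0.2]
finger_gap: 85.2
grip_force: 0.0
```

>>> send_rows:
  increments:
    - [-27, -49, 0, 0, 0, 0]
    - [-27, -49, 0, 0, 0, 0]
    - [-27, -49, 0, 0, 0, 0]
    - [-27, -49, 0, 0, 0, 0]
    - [0, 0, 0, 0, 0, 0]

```text
time: 2.12
tool_pos: [541.3, 5.9, 328.9]
tcp_rot: [-180.0, -0.1, 179.7]
ft_force: [-0.3, 0.6, 0.5]
finger_gap: 84.9
grip_force: 0.0
```

Run:
```python
from h import *
plan(540,10,330,180)
s=snap('wrist','w1.png'); print(s['fx'],np.linalg.inv(s['view'])[:3].round(2).tolist())
packs(s,minpx=300)
```

```text
at [541.3   5.9 328.9] [-1.800e+02 -1.000e-01  1.797e+02] turn rad -0.005 rows 1 | shift after turn [ 1.3  4.1 -1.1] rows 1 gap 84.9 t 2.125
295.919204926652 [[0.0, 0.95, 0.3, 464.74], [1.0, -0.0, -0.0, 5.72], [-0.0, 0.3, -0.95, 491.7]]
uv [302  11] n 1722 xy 352 70 size 96 28 ang 84 h 48.3 bgr [222 228 231]
uv [395  13] n 512 xy 350 206 size 47 24 ang -39 h 24.1 bgr [224 229 232]
uv [479  80] n 1528 xy 443 337 size 70 38 ang -33 h 35.3 bgr [ 98 216 230]
uv [394  83] n 1411 xy 445 214 size 70 36 ang 40 h 35.4 bgr [228 233 233]
uv [302  98] n 1236 xy 467 79 size 70 37 ang -36 h 35.5 bgr [ 49  52 189]
uv [142 112] n 1252 xy 485 -162 size 71 37 ang -15 h 35.5 bgr [104  54  30]
uv [213 114] n 1185 xy 488 -55 size 70 36 ang -1 h 35.6 bgr [ 75 133  58]
uv [ 52 154] n 1149 xy 542 -302 size 117 23 ang 6 h 53.3 bgr [77 48 28]
uv [ 25 239] n 558 xy 691 -380 size 56 21 ang 22 h 53.3 bgr [155 160 151]
uv [256 242] n 2880 xy 702 13 size 368 18 ang 89 h 41.5 bgr [25 24 25]
uv [261 315] n 2101 xy 860 19 size 130 70 ang -77 h 30.8 bgr [ 81 181 209]
uv [439 303] n 339 xy 824 334 size 58 13 ang 89 h 45.3 bgr [19 20 54]
```

View pics/w1.png

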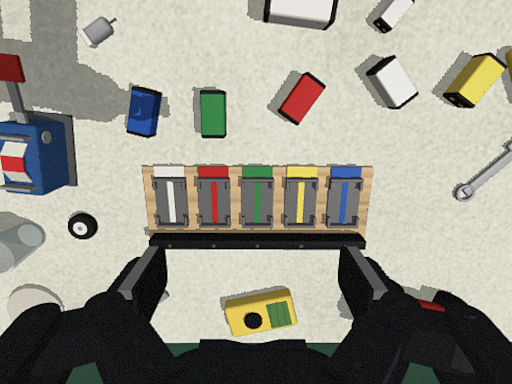

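The wrist view shows the rack with cradles white (170,203), red (213,203), green (257,203), yellow (300,203), blue (344,203). The packs lie above them in the picture and agree with the top view within 2 mm. Next I measure the cradles.

Run:
```python
from h import *
for n,box in(('wrist',(180,230,150,370)),('top',(152,180,217,312)),('scene',(205,260,190,327))):
    s=snap(n);im=s['img'];hsv=cv2.cvtColor(im,cv2.COLOR_BGR2HSV);P=cloud(s)
    m0=(P[...,2]<18)&(P[...,2]>4); b=np.zeros_like(m0);b[box[0]:box[1],box[2]:box[3]]=1
    H,S,V=cv2.split(hsv);bi=(P[...,2]<3)&(P[...,0]>350)&(P[...,0]<600)&(abs(P[...,1])<200)&(s['z_map']>0);bz=np.median(P[bi][:,2])
    st={'red':((H<8)|(H>172))&(S>150),'yel':(H>22)&(H<35)&(S>130),'grn':(H>45)&(H<80)&(S>100),'blu':(H>100)&(H<125)&(S>120),'wht':(V>140 if n=='wrist' else V>110)&(S<30)}
    print(n,'bench z',bz)
    for k,m in st.items():
        m=(m&b).astype(np.uint8);N,l,stt,c=cv2.connectedComponentsWithStats(m)
        for i in range(1,N):
            if stt[i,4]<8: continue
            # stripe ends: mid of extents
            q=np.array([ray(s,u,v,12+bz) for v,u in zip(*np.where(l==i))])
            print(k,stt[i],'mean',q.mean(0).round(1),'mid',((q.max(0)+q.min(0))/2).round(1),'ext',np.ptp(q,axis=0).round(1))
```

```text
wrist bench z -1.083740392085815
red [210 182   7  41 220] mean [634.1 -61.2  10.9] mid [635.2 -61.1  10.9] ext [73.2  9.7  0. ]
yel [295 182   8  41 225] mean [635.5  86.9  10.9] mid [635.7  86.9  10.9] ext [73.2  9.9  0. ]
grn [253 183   6  40 234] mean [636.1  12.6  10.9] mid [636.3  12.6  10.9] ext [71.4  8.8  0. ]
blu [337 183  10  40 220] mean [635.8 161.   10.9] mid [636.8 161.   10.9] ext [71.4  9.9  0. ]
wht [165 181  10  42 276] mean [ 633.6 -135.3   10.9] mid [ 634.1 -135.3   10.9] ext [74.9 11.6  0. ]
wht [365 192   5  38 111] mean [660.9 208.9  10.9] mid [651.7 209.9  10.9] ext [69.   8.4  0. ]
top bench z -1.0367591776860081
red [281 168   3   5  13] mean [608.  -64.2  11. ] mid [606.8 -64.2  11. ] ext [16.7  8.3  0. ]
red [276 174  11   5  50] mean [581.1 -60.2  11. ] mid [581.8 -60.6  11. ] ext [17.4 40.3  0. ]
yel [246 173   6   5  27] mean [581.3  69.5  11. ] mid [582.   69.8  11. ] ext [16.9 20.3  0. ]
grn [262 164   4   9  22] mean [613.9  10.3  11. ] mid [612.9  10.6  11. ] ext [33.3 11.9  0. ]
grn [258 174  12   5  53] mean [580.9   8.3  11. ] mid [580.2   9.7  
[... 1214 characters left out ...]
 9.1  0. ]
blu [295 205  14   3  25] mean [582.3 156.9  12.3] mid [581.5 160.7  12.3] ext [ 8.1 38.6  0. ]
blu [303 209   9  23  77] mean [633.1 164.1  12.3] mid [632.  164.2  12.3] ext [72.5  9.8  0. ]
wht [190 205  89  21 887] mean [552.9 -80.3  12.3] mid [550.4 -38.2  12.3] ext [ 67.2 262.4   0. ]
wht [319 205   8  24  98] mean [620.  218.5  12.3] mid [630.  221.2  12.3] ext [76.1 22.   0. ]
wht [203 228   7  23  97] mean [ 631.  -132.3   12.3] mid [ 630.5 -132.2   12.3] ext [70.1 11.8  0. ]
wht [250 245  77  15 597] mean [730.7 116.1  12.3] mid [736.7  85.9  12.3] ext [ 43.3 217.8   0. ]
wht [190 248   2  12  17] mean [ 668.2 -182.4   12.3] mid [ 665.2 -182.8   12.3] ext [32.8  4.5  0. ]
```

>>> send_rows:
  increments:
    - [18, -20, 50, 0, 0, 0]
    - [18, -20, 50, 0, 0, 0]
    - [18, -20, 50, 0, 0, 0]
    - [0, 0, 50, 0, 0, 0]
    - [0, 0, 0, 0, 0, 0]

```text
time: 2.95
tool_pos: [482.9, -48.8, 126.3]
tcp_rot: [179.9, -0.4, -179.9]
ft_force: [0.4, -0.3, 0.5]
finger_gap: 85.5
grip_force: 0.0
```

```bash
cat >> h.py <<'E'
def bz(s):
    P=cloud(s);z=P[...,2];m=(s['z_map']>0)&(abs(z)<6);return float(np.median(z[m]))
E
python3 - <<'E'
from h import *
plan(487,-54,60,180)
s=snap('wrist','w2.png');print(bz(s));packs(s,lo=18,minpx=500,xr=(380,600))
E
```

```text
at [482.9 -48.8 126.3] [ 179.9   -0.4 -179.9] turn rad 0.002 rows 1 | shift after turn [-4.1 -5.2 66.3] rows 2 gap 85.5 t 2.95
-1.0900961749309204
uv [395 166] n 3690 xy 466 78 size 71 37 ang -35 h 35.3 bgr [ 54  57 196]
uv [130 186] n 3386 xy 484 -162 size 71 36 ang -15 h 35.4 bgr [106  55  31]
uv [246 190] n 3024 xy 487 -55 size 70 36 ang -1 h 35.4 bgr [ 76 135  59]
```

View pics/w2.png

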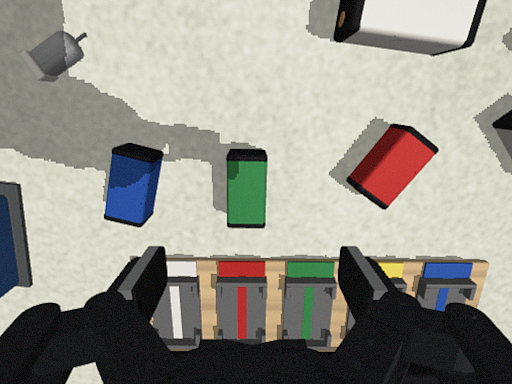

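The wrist view shows the green pack centred at (246,188), lying along the tool's x. There is nothing near its sides.

>>> send_rows:
  increments:
    - [-4, -6, 40, 0, 0, 0]
    - [0, 0, 40, 0, 0, 0]
    - [0, 0, 30, 0, 0, 0]
    - [0, 0, 13, 0, 0, 0]
    - [0, 0, 0, 0, 0, 0]

```text
time: 3.62
tool_pos: [491.7, -56.3, 8.4]
tcp_rot: [-180.0, 0.1, -179.9]
ft_force: [-0.2, 0.2, 0.9]
finger_gap: 85.3
grip_force: 0.0
```

>>> send_rows:
  increments:
    - [0, 0, 0, 0, 0, 0]
    - [0, 0, 0, 0, 0, 0]
    - [0, 0, 0, 0, 0, 0]
    - [0, 0, 0, 0, 0, 0]
  grip: 1
  grip_force: 60

```text
time: 4.12
tool_pos: [491.6, -56.7, 8.4]
tcp_rot: [-180.0, 0.1, -180.0]
ft_force: [-1.5, 0.7, 6.0]
finger_gap: 33.6
grip_force: 59.6
```

>>> send_rows:
  increments:
    - [0, 0, -30, 0, 0, 0]
    - [0, 0, -40, 0, 0, 0]
    - [-49, 23, 0, 0, 0, 0]
    - [-49, 23, 0, 0, 0, 0]
    - [-49, 24, 0, 0, 0, 0]

```text
time: 4.75
tool_pos: [639.0, 14.0, 77.4]
tcp_rot: [-180.0, 0.0, 180.0]
ft_force: [0.0, -0.7, -0.4]
finger_gap: 33.7
grip_force: 60.5
```

>>> send_rows:
  increments:
    - [0, 0, 0, 0, 0, 0]
    - [0, 0, 0, 0, 0, 0]
    - [0, 0, 0, 0, 0, 0]

```text
time: 5.12
tool_pos: [636.7, 12.8, 77.3]
tcp_rot: [-180.0, -0.0, 180.0]
ft_force: [0.1, 0.1, -0.9]
finger_gap: 33.9
grip_force: 60.5
```

Run:
```python
from h import *
plan(638.5,13,30,180)
s=snap('wrist','w3.png')
```

```text
at [636.7  12.8  77.3] [-180.   -0.  180.] turn rad -0.001 rows 1 | shift after turn [-1.8  0.2 47.3] rows 1 gap 33.9 t 5.125
```

View pics/w3.png

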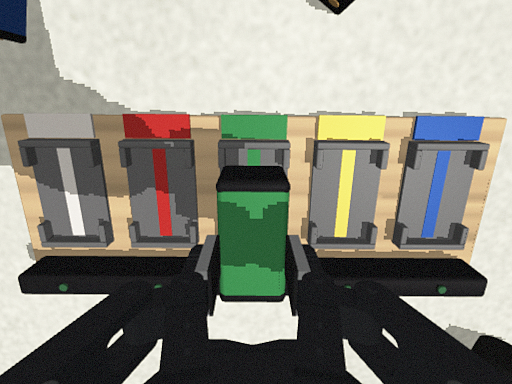

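The wrist view shows the held green pack spanning columns 217–290, centred at about 254 over the green cradle, whose stripe is also at column 254. I now check x.

Run:
```python
from h import *
s=snap('wrist');b=bz(s);print(b)
P=cloud(s)
hsv=cv2.cvtColor(s['img'],cv2.COLOR_BGR2HSV);H,S,V=cv2.split(hsv);box=np.zeros(H.shape,bool);box[142:246]=1
for k,m in{'red':((H<8)|(H>172))&(S>150),'yel':(H>22)&(H<35)&(S>130),'blu':(H>100)&(H<125)&(S>120)}.items():
    v,u=np.where(m&box); q=np.array([ray(s,a,c,12+b) for a,c in zip(u,v)]); print(k,((q.max(0)+q.min(0))/2).round(1),np.ptp(q,axis=0).round(1),q.mean(0).round(1))
q=P[160:305,215:292].reshape(-1,3);q=q[q[:,2]>60]
print('pack top z',np.percentile(q[:,2],[5,50,95]),)
t=q[q[:,2]>np.percentile(q[:,2],60)-3];print(np.percentile(t,[0.5,99.5],axis=0).round(1))
```

```text
-1.1235887604528045
red [635.2 -12.3  10.9] [ 74.6 108.1   0. ] [632.6 -60.5  10.9]
yel [635.7  41.1  10.9] [ 73.7 101.4   0. ] [642.8  85.7  10.9]
blu [640.   66.1  10.9] [ 82.2 200.    0. ] [633.8 152.6  10.9]
pack top z [ 90.25646807 103.84567539 112.63979515]
[[560.   -5.5 101.3]
 [666.6  30.1 240.2]]
```

Run:
```python
from h import *
s=snap('wrist');P=cloud(s)
for c in (235,254,275):
    col=P[150:300,c]; k=(col[:,2]>99)&(col[:,2]<109); print(c,'top x',col[k][:,0].min().round(1),col[k][:,0].max().round(1))
k=(P[...,2]>99)&(P[...,2]<109)&(P[...,0]>600)&(P[...,0]<640);print('y',np.percentile(P[k][:,1],[1,99]))
```

```text
235 top x 597.7 665.4
254 top x 597.8 665.5
275 top x 597.8 664.4
y [-8.91824086 33.60516486]
```

>>> send_rows:
  increments:
    - [-3.5, 0, 0, 0, 0, 0]
    - [0, 0, 25, 0, 0, 0]
    - [0, 0, 20, 0, 0, 0]
    - [0, 0, 10, 0, 0, 0]
    - [0, 0, 1.5, 0, 0, 0]

```text
time: 5.9
tool_pos: [640.9, 13.5, 20.4]
tcp_rot: [180.0, -0.0, -180.0]
ft_force: [-5.3, 0.2, 6.8]
finger_gap: 33.5
grip_force: 61.5
```

>>> send_rows:
  increments:
    - [0, 0, 0, 0, 0, 0]
    - [0, 0, 0, 0, 0, 0]

```text
time: 6.15
tool_pos: [641.2, 13.5, 20.6]
tcp_rot: [-180.0, 0.0, -180.0]
ft_force: [0.5, -1.2, -1.3]
finger_gap: 33.6
grip_force: 60.5
```

>>> send_rows:
  increments:
    - [0, 0, 0, 0, 0, 0]
    - [0, 0, 0, 0, 0, 0]
    - [0, 0, 0, 0, 0, 0]
    - [0, 0, -30, 0, 0, 0]
    - [0, 0, -50, 0, 0, 0]
  grip: -0.25

```text
time: 6.78
tool_pos: [639.0, 13.6, 98.7]
tcp_rot: [180.0, -0.3, -180.0]
ft_force: [1.3, 0.5, 0.2]
finger_gap: 53.6
grip_force: 0.0
```

>>> send_rows:
  increments:
    - [50, 0, -50, 0, 0, 0]
    - [50, 0, -50, 0, 0, 0]
    - [0, 0, 0, 0, 0, 0]
  grip: -1

```text
time: 7.15
tool_pos: [553.7, 13.4, 194.8]
tcp_rot: [-180.0, 0.5, -180.0]
ft_force: [1.0, -0.4, -0.6]
finger_gap: 85.7
grip_force: 0.0
```

Run:
```python
from h import *
s=snap('wrist','w4.png');print(bz(s));packs(s,lo=18,minpx=500)
plan(466,78,110,145)
```

```text
-1.0423212472109071
uv [449  62] n 3275 xy 444 214 size 71 37 ang 39 h 35.2 bgr [238 242 244]
uv [317  84] n 2630 xy 466 79 size 71 36 ang -35 h 35.4 bgr [ 55  59 208]
uv [ 89 102] n 2811 xy 485 -162 size 71 37 ang -14 h 35.3 bgr [111  56  29]
uv [253 236] n 2016 xy 637 13 size 70 36 ang 0 h 47.4 bgr [ 81 145  64]
uv [252 280] n 3666 xy 702 14 size 222 19 ang 90 h 41.2 bgr [26 25 25]
uv [420 375] n 500 xy 827 240 size 48 35 ang 88 h 59.5 bgr [ 49  51 198]
at [553.6  13.4 192.1] [-180.     0.3 -180. ] turn rad 0.611 rows 4 | shift after turn [108.8   2.7  82.1] rows 2 gap 85.5 t 7.2
```

View pics/w4.png

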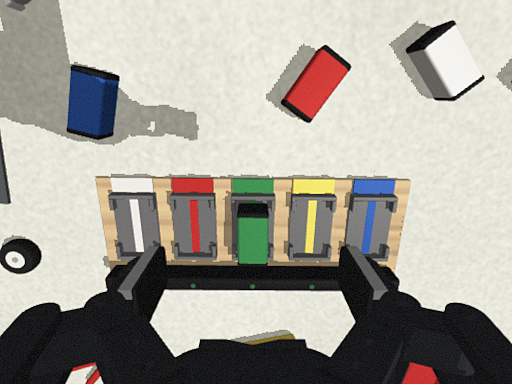

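Green lies flat in its cradle: centred at (253,236), top 47 mm up. Red comes next.

>>> send_rows:
  increments:
    - [0, 0, 20, 0, 0, 0.153]
    - [0, 0, 20, 0, 0, 0.153]
    - [0, 0, 20, 0, 0, 0.153]
    - [0, 0, 20, 0, 0, 0.152]
    - [49, 5, 0, 0, 0, 0]

```text
time: 7.82
tool_pos: [513.9, 44.6, 104.2]
tcp_rot: [-179.8, -0.3, 144.7]
ft_force: [-0.5, 0.6, 0.7]
finger_gap: 85.3
grip_force: 0.0
```

>>> send_rows:
  increments:
    - [49, 5, 0, 0, 0, 0]
    - [0, 0, 0, 0, 0, 0]
    - [0, 0, 0, 0, 0, 0]
    - [0, 0, 0, 0, 0, 0]

```text
time: 8.32
tool_pos: [478.8, 77.3, 108.6]
tcp_rot: [-180.0, 0.0, 145.0]
ft_force: [-0.8, 0.1, 0.2]
finger_gap: 85.4
grip_force: 0.0
```

Run:
```python
from h import *
s=snap('wrist');packs(s,lo=18,minpx=500,xr=(300,560))
plan(466,79,6,145)
```

```text
uv [132  50] n 10815 xy 340 71 size 95 49 ang 83 h 48.2 bgr [213 220 223]
uv [375  54] n 5501 xy 444 214 size 70 37 ang 39 h 35.4 bgr [223 227 226]
uv [245 176] n 3555 xy 466 79 size 70 36 ang -35 h 35.4 bgr [ 40  43 173]
uv [ 54 300] n 631 xy 456 -149 size 42 20 ang 45 h 33.2 bgr [24 23 19]
at [478.8  77.3 108.7] [-180.    -0.   144.9] turn rad -0.001 rows 1 | shift after turn [ 11.5  -5.9 102.7] rows 2 gap 85.7 t 8.375
```

>>> send_rows:
  increments:
    - [11.5, -6, 0, 0, 0, 0]
    - [0, 0, 40, 0, 0, 0]
    - [0, 0, 40, 0, 0, 0]
    - [0, 0, 22, 0, 0, 0]
    - [0, 0, 0, 0, 0, 0]

```text
time: 9.0
tool_pos: [462.7, 79.3, 5.0]
tcp_rot: [-179.8, -0.2, 145.0]
ft_force: [-0.1, -0.2, 0.1]
finger_gap: 85.8
grip_force: 0.0
```

>>> send_rows:
  increments:
    - [0, 0, 0, 0, 0, 0]
    - [0, 0, 0, 0, 0, 0]
    - [0, 0, 0, 0, 0, 0]
    - [0, 0, 0, 0, 0, 0]
    - [0, 0, 0, 0, 0, 0]
  grip: 1

```text
time: 9.62
tool_pos: [466.6, 79.7, 8.5]
tcp_rot: [179.9, 0.1, 145.0]
ft_force: [-1.0, -0.2, 6.8]
finger_gap: 33.8
grip_force: 59.6
```

>>> send_rows:
  increments:
    - [0, 0, -35, 0, 0, 0]
    - [0, 0, -45, 0, 0, -0.153]
    - [0, 0, 0, 0, 0, -0.153]
    - [0, 0, 0, 0, 0, -0.153]
    - [0, 0, 0, 0, 0, -0.153]

```text
time: 10.25
tool_pos: [465.4, 79.5, 87.4]
tcp_rot: [180.0, 0.0, -179.6]
ft_force: [-0.2, -0.2, -1.5]
finger_gap: 33.4
grip_force: 62.5
```

Run:
```python
from h import *
plan(634,-61,86,179.6)
```

```text
at [465.4  79.5  87.4] [ 180.     0.  -179.6] turn rad 0.013 rows 1 | shift after turn [-169.6 -139.4    1.4] rows 3 gap 33.4 t 10.25
```

>>> send_rows:
  increments:
    - [-42, -35, 0, 0, 0, 0]
    - [-42, -35, 0, 0, 0, 0]
    - [-42, -35, 0, 0, 0, 0]
    - [-42, -35, 0, 0, 0, 0]
    - [0, 0, 0, 0, 0, 0]

```text
time: 10.88
tool_pos: [635.0, -63.1, 85.8]
tcp_rot: [-180.0, -0.0, 179.9]
ft_force: [-0.6, 0.4, -2.0]
finger_gap: 33.2
grip_force: 62.5
```

>>> send_rows:
  increments:
    - [0, 0, 0, 0, 0, 0]
    - [0, 0, 0, 0, 0, 0]

```text
time: 11.12
tool_pos: [632.8, -59.4, 87.2]
tcp_rot: [180.0, -0.0, -179.9]
ft_force: [0.2, -0.2, -1.2]
finger_gap: 33.6
grip_force: 62.5
```

```bash
cat >> h.py <<'E'
def held():
    s=snap('wrist');P=cloud(s);t=r.sense()['tool_pos']
    h=t[2]-8.5+36-1
    k=(abs(P[...,2]-h)<5)&(abs(P[...,0]-t[0])<60)&(abs(P[...,1]-t[1])<45)
    q=P[k]; mid=q[abs(q[:,1]-t[1])<10]; nr=q[q[:,0]<np.percentile(mid[:,0],30)]
    print('held x',np.percentile(mid[:,0],[0.5,99.5]).round(1),'y (near part)',np.percentile(nr[:,1],[1,99]).round(1),'medz',np.median(mid[:,2]).round(1))
    print('centre ~',np.percentile(mid[:,0],[0.5,99.5]).mean().round(1),np.percentile(nr[:,1],[1,99]).mean().round(1))
E
python3 - <<'E'
from h import *
held();plan(634,-61,20,179.6)
E
```

```text
held x [597.3 666.1] y (near part) [-77.4 -42.6] medz 113.4
centre ~ 631.7 -60.0
at [632.9 -59.3  87.4] [ 180.     0.  -179.9] turn rad 0.009 rows 1 | shift after turn [-1.1 -1.7 67.4] rows 2 gap 33.3 t 11.175
```

>>> send_rows:
  increments:
    - [-3, -1, 0, 0, 0, 0.007]
    - [0, 0, 30, 0, 0, 0]
    - [0, 0, 25, 0, 0, 0]
    - [0, 0, 10, 0, 0, 0]
    - [0, 0, 1.8, 0, 0, 0]

```text
time: 11.8
tool_pos: [636.7, -61.0, 20.7]
tcp_rot: [-180.0, 0.0, 179.7]
ft_force: [0.2, 0.0, -1.9]
finger_gap: 33.5
grip_force: 62.5
```

>>> send_rows:
  increments:
    - [0, 0, 0, 0, 0, 0]
    - [0, 0, 0, 0, 0, 0]

```text
time: 12.05
tool_pos: [636.9, -61.3, 20.8]
tcp_rot: [-180.0, 0.1, 179.7]
ft_force: [-0.1, 0.3, -1.9]
finger_gap: 33.6
grip_force: 62.5
```

>>> send_rows:
  increments:
    - [0, 0, 0, 0, 0, 0]
    - [0, 0, 0, 0, 0, 0]
    - [0, 0, 0, 0, 0, 0]
    - [0, 0, -30, 0, 0, 0]
    - [0, 0, -50, 0, 0, 0]
  grip: -0.25

```text
time: 12.68
tool_pos: [634.3, -60.9, 98.3]
tcp_rot: [179.9, -0.3, 179.7]
ft_force: [1.0, -0.0, 0.9]
finger_gap: 53.1
grip_force: 0.0
```

>>> send_rows:
  increments:
    - [50, 0, -30, 0, 0, 0]
    - [50, 0, -30, 0, 0, 0]
    - [0, 0, 0, 0, 0, 0]
    - [0, 0, 0, 0, 0, 0]
  grip: -1

```text
time: 13.18
tool_pos: [536.9, -60.8, 160.4]
tcp_rot: [-180.0, 0.1, 179.7]
ft_force: [-0.0, 0.1, 0.1]
finger_gap: 85.5
grip_force: 0.0
```

Run:
```python
from h import *
s=snap('wrist');packs(s,lo=18,minpx=500)
plan(485,-162,110,165)
```

```text
uv [149 123] n 3063 xy 485 -162 size 71 37 ang -15 h 35.4 bgr [114  59  33]
uv [ 15 192] n 2972 xy 551 -300 size 103 6 ang -6 h 49.9 bgr [86 53 31]
uv [273 284] n 10022 xy 656 -57 size 229 110 ang 90 h 46.9 bgr [34 34 33]
at [536.8 -60.7 159.7] [180.   -0.  179.7] turn rad 0.256 rows 2 | shift after turn [  23.8 -111.3   49.7] rows 2 gap 85.6 t 13.225
```

>>> send_rows:
  increments:
    - [0, 0, 20, 0, 0, 0.128]
    - [0, 0, 20, 0, 0, 0.128]
    - [12, -55.5, 0, 0, 0, 0]
    - [12, -55.5, 0, 0, 0, 0]
    - [0, 0, 0, 0, 0, 0]

```text
time: 13.85
tool_pos: [483.1, -164.6, 118.5]
tcp_rot: [-180.0, -0.2, 164.8]
ft_force: [0.7, 0.9, -0.3]
finger_gap: 85.0
grip_force: 0.0
```

>>> send_rows:
  increments:
    - [0, 0, 0, 0, 0, 0]
    - [0, 0, 0, 0, 0, 0]
    - [0, 0, 0, 0, 0, 0]

```text
time: 14.22
tool_pos: [485.0, -160.7, 119.9]
tcp_rot: [180.0, -0.0, 165.1]
ft_force: [0.5, 0.1, -0.8]
finger_gap: 85.4
grip_force: 0.0
```

Run:
```python
from h import *
s=snap('wrist');packs(s,lo=18,minpx=500)
plan(485,-162,6,165)
```

```text
uv [151  72] n 631 xy 370 -217 size 32 18 ang -59 h 19.4 bgr [150 150 149]
uv [251 185] n 3206 xy 484 -162 size 70 36 ang -15 h 35.4 bgr [154  79  42]
uv [106 250] n 1417 xy 503 -306 size 48 20 ang 37 h 53.2 bgr [69 42 25]
uv [468 279] n 4081 xy 656 23 size 118 44 ang 12 h 47.0 bgr [43 59 39]
at [ 484.9 -160.8  120. ] [180.   -0.  165.1] turn rad 0.002 rows 1 | shift after turn [ -0.4  -1.1 114. ] rows 2 gap 85.7 t 14.275
```

>>> send_rows:
  increments:
    - [0, -1, 40, 0, 0, 0]
    - [0, 0, 40, 0, 0, 0]
    - [0, 0, 32, 0, 0, 0]
    - [0, 0, 0, 0, 0, 0]
    - [0, 0, 0, 0, 0, 0]

```text
time: 14.9
tool_pos: [485.2, -162.8, 9.4]
tcp_rot: [-180.0, 0.1, 165.0]
ft_force: [1.5, 0.4, 0.4]
finger_gap: 85.6
grip_force: 0.0
```

>>> send_rows:
  increments:
    - [0, 0, 0, 0, 0, 0]
    - [0, 0, 0, 0, 0, 0]
    - [0, 0, 0, 0, 0, 0]
    - [0, 0, 0, 0, 0, 0]
    - [0, 0, 0, 0, 0, 0]
  grip: 1

```text
time: 15.52
tool_pos: [485.1, -163.0, 9.3]
tcp_rot: [-180.0, 0.1, 165.0]
ft_force: [-1.0, 0.2, 6.1]
finger_gap: 33.3
grip_force: 59.3
```

>>> send_rows:
  increments:
    - [0, 0, -40, 0, 0, 0]
    - [0, 0, -40, 0, 0, -0.127]
    - [0, 0, 0, 0, 0, -0.127]
    - [0, 0, 0, 0, 0, 0]
    - [0, 0, 0, 0, 0, 0]

```text
time: 16.15
tool_pos: [483.5, -162.4, 87.2]
tcp_rot: [180.0, -0.1, 179.4]
ft_force: [0.6, 0.1, -1.1]
finger_gap: 33.8
grip_force: 60.6
```

Run:
```python
from h import *
plan(635.5,161,88,179.6)
```

```text
at [ 483.5 -162.4   87.2] [ 1.800e+02 -1.000e-01  1.794e+02] turn rad -0.004 rows 1 | shift after turn [-149.7  324.4   -0.8] rows 6 gap 33.8 t 16.15
```

>>> send_rows:
  increments:
    - [-25, 54, 0, 0, 0, 0]
    - [-25, 54, 0, 0, 0, 0]
    - [-25, 54, 0, 0, 0, 0]
    - [-25, 54, 0, 0, 0, 0]
    - [-25, 54, 0, 0, 0, 0]

```text
time: 16.77
tool_pos: [611.3, 108.1, 87.0]
tcp_rot: [-180.0, -0.1, 179.4]
ft_force: [0.6, -0.7, -1.1]
finger_gap: 33.4
grip_force: 60.6
```

>>> send_rows:
  increments:
    - [-25, 54, 0, 0, 0, 0]
    - [0, 0, 0, 0, 0, 0]
    - [0, 0, 0, 0, 0, 0]
    - [0, 0, 0, 0, 0, 0]
    - [0, 0, 0, 0, 0, 0]

```text
time: 17.4
tool_pos: [636.6, 158.9, 88.3]
tcp_rot: [-180.0, 0.0, 179.4]
ft_force: [-0.1, -0.4, -0.8]
finger_gap: 33.3
grip_force: 60.7
```

Run:
```python
from h import *
held();plan(635.5,161,21.5,179.6)
```

```text
held x [600.4 669.3] y (near part) [141.1 176. ] medz 113.7
centre ~ 634.8 158.5
at [636.7 159.   88.4] [-180.     0.   179.5] turn rad -0.003 rows 1 | shift after turn [ 1.3  1.9 66.9] rows 2 gap 33.6 t 17.45
```

>>> send_rows:
  increments:
    - [-1.2, 2.3, 0, 0, 0, 0]
    - [0, 0, 30, 0, 0, 0]
    - [0, 0, 25, 0, 0, 0]
    - [0, 0, 10, 0, 0, 0]
    - [0, 0, 1.8, 0, 0, 0]

```text
time: 18.08
tool_pos: [638.2, 162.5, 21.6]
tcp_rot: [180.0, 0.0, 179.5]
ft_force: [0.9, -0.1, -1.5]
finger_gap: 33.3
grip_force: 60.7
```

>>> send_rows:
  increments:
    - [0, 0, 0, 0, 0, 0]
    - [0, 0, 0, 0, 0, 0]

```text
time: 18.32
tool_pos: [638.5, 162.6, 22.0]
tcp_rot: [180.0, 0.1, 179.6]
ft_force: [0.3, 0.1, -1.6]
finger_gap: 33.3
grip_force: 60.7
```

>>> send_rows:
  increments:
    - [0, 0, 0, 0, 0, 0]
    - [0, 0, 0, 0, 0, 0]
    - [0, 0, 0, 0, 0, 0]
    - [0, 0, -30, 0, 0, 0]
    - [0, 0, -50, 0, 0, 0]
  grip: -0.25

```text
time: 18.95
tool_pos: [635.9, 162.1, 99.4]
tcp_rot: [-179.9, -0.3, 179.6]
ft_force: [0.6, -0.3, -0.7]
finger_gap: 53.3
grip_force: 0.0
```

>>> send_rows:
  increments:
    - [50, 0, -30, 0, 0, 0]
    - [50, 0, -30, 0, 0, 0]
    - [0, 0, 0, 0, 0, 0]
    - [0, 0, 0, 0, 0, 0]
  grip: -1

```text
time: 19.45
tool_pos: [538.4, 163.3, 161.6]
tcp_rot: [180.0, 0.1, 179.6]
ft_force: [0.1, -0.4, 0.0]
finger_gap: 85.7
grip_force: 0.0
```

Run:
```python
from h import *
s=snap('wrist');packs(s,lo=18,minpx=500)
plan(444,214,115,219)
```

```text
uv [504  49] n 924 xy 430 400 size 72 17 ang 14 h 23.4 bgr [ 70 160 184]
uv [439  72] n 3860 xy 442 337 size 70 37 ang -33 h 35.3 bgr [100 219 232]
uv [307  76] n 3301 xy 444 215 size 70 37 ang 39 h 35.3 bgr [227 233 235]
uv [ 49 270] n 4741 xy 664 -72 size 136 72 ang -30 h 47.0 bgr [ 28  29 103]
uv [118 247] n 2101 xy 631 17 size 62 36 ang -1 h 47.2 bgr [ 70 107  54]
uv [234 289] n 5513 xy 656 120 size 154 110 ang 90 h 46.8 bgr [28 27 27]
at [538.3 163.1 160.8] [-180.    -0.   179.5] turn rad -0.689 rows 4 | shift after turn [41.3 98.9 45.8] rows 2 gap 85.5 t 19.5
```

>>> send_rows:
  increments:
    - [0, 0, 12, 0, 0, -0.172]
    - [0, 0, 12, 0, 0, -0.172]
    - [0, 0, 12, 0, 0, -0.172]
    - [0, 0, 10, 0, 0, -0.172]
    - [21, 50, 0, 0, 0, 0]

```text
time: 20.12
tool_pos: [490.9, 187.5, 112.2]
tcp_rot: [179.9, -0.2, -141.0]
ft_force: [-0.5, 1.2, 1.0]
finger_gap: 85.9
grip_force: 0.0
```

>>> send_rows:
  increments:
    - [21, 50, 0, 0, 0, 0]
    - [0, 0, 0, 0, 0, 0]
    - [0, 0, 0, 0, 0, 0]
    - [0, 0, 0, 0, 0, 0]
    - [0, 0, 0, 0, 0, 0]

```text
time: 20.75
tool_pos: [443.3, 214.1, 115.2]
tcp_rot: [-180.0, -0.0, -141.1]
ft_force: [-0.1, 0.4, 0.3]
finger_gap: 85.1
grip_force: 0.0
```

Run:
```python
from h import *
s=snap('wrist');packs(s,lo=18,minpx=500,xr=(300,560))
plan(444,214.5,7.5,219.2)
```

```text
uv [216  14] n 1676 xy 359 109 size 45 21 ang -50 h 48.0 bgr [28 27 27]
uv [320  96] n 1817 xy 348 207 size 48 25 ang -38 h 23.8 bgr [201 208 213]
uv [254 189] n 3291 xy 443 215 size 70 36 ang 39 h 35.4 bgr [202 210 214]
uv [378 253] n 894 xy 423 349 size 37 27 ang 58 h 35.1 bgr [ 59 108 122]
uv [328 269] n 875 xy 461 324 size 37 24 ang 55 h 35.1 bgr [ 51 107 124]
uv [416 277] n 768 xy 416 401 size 43 21 ang 27 h 24.3 bgr [ 74 171 195]
at [443.1 214.1 115.2] [-180.    -0.  -141.1] turn rad -0.005 rows 1 | shift after turn [ -0.9  -0.3 107.7] rows 2 gap 85.5 t 20.8
```

>>> send_rows:
  increments:
    - [0, 0, 40, 0, 0, 0]
    - [0, 0, 40, 0, 0, 0]
    - [0, 0, 26, 0, 0, 0]
    - [0, 0, 0, 0, 0, 0]
    - [0, 0, 0, 0, 0, 0]

```text
time: 21.42
tool_pos: [443.4, 214.7, 10.5]
tcp_rot: [-180.0, 0.1, -141.0]
ft_force: [0.2, -0.3, 0.1]
finger_gap: 85.4
grip_force: 0.0
```

>>> send_rows:
  increments:
    - [0, 0, 0, 0, 0, 0]
    - [0, 0, 0, 0, 0, 0]
    - [0, 0, 0, 0, 0, 0]
    - [0, 0, 0, 0, 0, 0]
    - [0, 0, 0, 0, 0, 0]
  grip: 1

```text
time: 22.05
tool_pos: [443.1, 214.9, 10.4]
tcp_rot: [-180.0, 0.1, -141.0]
ft_force: [-1.7, -0.8, 7.1]
finger_gap: 33.6
grip_force: 59.0
```

>>> send_rows:
  increments:
    - [0, 0, -40, 0, 0, 0]
    - [0, 0, -40, 0, 0, 0.172]
    - [0, 0, 0, 0, 0, 0.172]
    - [0, 0, 0, 0, 0, 0.172]
    - [0, 0, 0, 0, 0, 0.172]

```text
time: 22.68
tool_pos: [442.2, 214.5, 89.3]
tcp_rot: [-180.0, -0.0, 179.2]
ft_force: [0.4, 0.1, -2.3]
finger_gap: 33.4
grip_force: 60.2
```

Run:
```python
from h import *
plan(634,-135,88,179.6)
```

```text
at [442.2 214.5  89.3] [-180.    -0.   179.2] turn rad -0.006 rows 1 | shift after turn [-194.2 -348.2    1.3] rows 6 gap 33.4 t 22.675
```

>>> send_rows:
  increments:
    - [-27.6, -49.8, 0, 0, 0, 0]
    - [-27.6, -49.8, 0, 0, 0, 0]
    - [-27.6, -49.8, 0, 0, 0, 0]
    - [-27.6, -49.8, 0, 0, 0, 0]
    - [-27.6, -49.8, 0, 0, 0, 0]

```text
time: 23.3
tool_pos: [579.0, -37.2, 89.2]
tcp_rot: [180.0, -0.0, 179.6]
ft_force: [0.4, 0.4, -2.1]
finger_gap: 33.2
grip_force: 60.3
```

>>> send_rows:
  increments:
    - [-27.6, -49.8, 0, 0, 0, 0]
    - [-27.6, -49.8, 0, 0, 0, 0]
    - [0, 0, 0, 0, 0, 0]
    - [0, 0, 0, 0, 0, 0]
    - [0, 0, 0, 0, 0, 0]

```text
time: 23.92
tool_pos: [632.4, -134.2, 89.2]
tcp_rot: [180.0, -0.0, 179.6]
ft_force: [-0.5, -0.2, -1.6]
finger_gap: 32.9
grip_force: 60.4
```

Run:
```python
from h import *
r.sense();held();plan(634,-135,22.6,179.6)
```

```text
held x [598.4 667.5] y (near part) [-152.1 -117.4] medz 113.5
centre ~ 632.9 -134.7
at [ 632.6 -134.2   89.4] [180.   -0.  179.6] turn rad 0.001 rows 1 | shift after turn [-1.4 -0.8 66.8] rows 2 gap 32.9 t 23.975
```

>>> send_rows:
  increments:
    - [-1, -0.6, 0, 0, 0, 0]
    - [0, 0, 30, 0, 0, 0]
    - [0, 0, 25, 0, 0, 0]
    - [0, 0, 10, 0, 0, 0]
    - [0, 0, 1.6, 0, 0, 0]

```text
time: 24.6
tool_pos: [634.1, -135.8, 23.0]
tcp_rot: [-180.0, 0.0, 179.6]
ft_force: [0.8, 0.4, -1.2]
finger_gap: 33.4
grip_force: 60.4
```

>>> send_rows:
  increments:
    - [0, 0, 0, 0, 0, 0]
    - [0, 0, 0, 0, 0, 0]

```text
time: 24.85
tool_pos: [634.5, -136.3, 23.6]
tcp_rot: [-180.0, 0.1, 179.6]
ft_force: [-0.1, -0.4, -2.0]
finger_gap: 33.3
grip_force: 60.4
```

>>> send_rows:
  increments:
    - [0, 0, 0, 0, 0, 0]
    - [0, 0, 0, 0, 0, 0]
    - [0, 0, 0, 0, 0, 0]
    - [0, 0, -30, 0, 0, 0]
    - [0, 0, -50, 0, 0, 0]
  grip: -0.25

```text
time: 25.48
tool_pos: [631.9, -135.5, 100.8]
tcp_rot: [179.9, -0.3, 179.6]
ft_force: [0.3, -0.7, 0.2]
finger_gap: 53.4
grip_force: 0.0
```

>>> send_rows:
  increments:
    - [50, 50, -30, 0, 0, 0]
    - [45, 50, -30, 0, 0, 0]
    - [0, 60, 0, 0, 0, 0]
    - [0, 0, 0, 0, 0, 0]
    - [0, 0, 0, 0, 0, 0]
  grip: -1

```text
time: 26.1
tool_pos: [556.2, 7.5, 152.6]
tcp_rot: [-180.0, 0.0, 179.6]
ft_force: [0.4, -0.3, 0.6]
finger_gap: 85.4
grip_force: 0.0
```

Run:
```python
from h import *
s=snap('top','t2.png');packs(s,xr=(400,690))
s=snap('wrist','w5.png');packs(s,lo=18,minpx=500)
plan(442,337,115,147.5)
```

```text
uv [363 154] n 25 xy 677 -382 size 34 6 ang 55 h 51.7 bgr [105 108  98]
uv [226 160] n 177 xy 634 161 size 69 35 ang 1 h 49.8 bgr [124  52  12]
uv [301 162] n 171 xy 632 -136 size 68 33 ang 0 h 50.3 bgr [157 161 165]
uv [343 186] n 60 xy 543 -302 size 101 22 ang 7 h 52.8 bgr [49 25 12]
uv [179 207] n 173 xy 440 336 size 70 38 ang -33 h 37.4 bgr [  0 162 175]
uv [160 210] n 67 xy 431 409 size 74 21 ang 25 h 28.5 bgr [  0 148 175]
uv [117 241] n 2797 xy 635 -136 size 70 36 ang 0 h 47.2 bgr [195 205 213]
uv [190 248] n 3163 xy 636 -62 size 70 37 ang -1 h 47.3 bgr [ 49  52 189]
uv [262 247] n 2964 xy 635 17 size 70 36 ang -1 h 47.3 bgr [ 84 147  66]
uv [401 247] n 3438 xy 653 166 size 108 44 ang 10 h 47.1 bgr [139  97  56]
uv [252 301] n 4608 xy 701 5 size 220 18 ang 89 h 41.2 bgr [25 24 25]
at [556.2   6.5 152.3] [-180.    -0.   179.5] turn rad 0.559 rows 4 | shift after turn [273.9 217.3  37.3] rows 5 gap 85.6 t 26.2
```

View pics/w5.png

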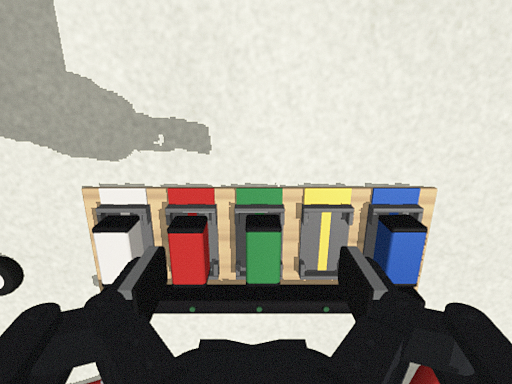

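The wrist view shows white (117,240), red (190,248), green (262,247) and blue (401,240) in their cradles. All their tops are about 47 mm up, so they lie flat. The yellow cradle (325,240) is empty, and the yellow pack is next.

>>> send_rows:
  increments:
    - [0, 0, 9, 0, 0, 0.14]
    - [0, 0, 9, 0, 0, 0.14]
    - [0, 0, 9, 0, 0, 0.14]
    - [0, 0, 9, 0, 0, 0.14]
    - [45.6, 36.2, 0, 0, 0, 0]
  grip: -0.6

```text
time: 26.82
tool_pos: [537.6, 59.1, 115.3]
tcp_rot: [-179.9, -0.0, 146.9]
ft_force: [1.1, 1.0, -0.3]
finger_gap: 68.0
grip_force: 0.0
```

>>> send_rows:
  increments:
    - [45.6, 36.2, 0, 0, 0, 0]
    - [45.6, 36.2, 0, 0, 0, 0]
    - [45.6, 36.2, 0, 0, 0, 0]
    - [45.6, 36.2, 0, 0, 0, 0]
    - [45.6, 36.2, 0, 0, 0, 0]

```text
time: 27.45
tool_pos: [442.5, 338.4, 116.4]
tcp_rot: [-180.0, 0.0, 147.3]
ft_force: [1.4, 1.1, 0.6]
finger_gap: 68.0
grip_force: 0.0
```

>>> send_rows:
  increments:
    - [0, 0, 0, 0, 0, 0]
    - [0, 0, 0, 0, 0, 0]
    - [0, 0, 0, 0, 0, 0]

```text
time: 27.82
tool_pos: [443.2, 336.3, 116.3]
tcp_rot: [-180.0, 0.0, 147.3]
ft_force: [-0.6, -0.8, 0.0]
finger_gap: 68.5
grip_force: 0.0
```

Run:
```python
from h import *
s=snap('wrist');packs(s,lo=18,minpx=500,xr=(300,560))
plan(442,337,9,147.3)
```

```text
uv [319 130] n 2455 xy 434 413 size 85 24 ang 29 h 24.2 bgr [ 81 182 211]
uv [252 185] n 3278 xy 442 337 size 70 36 ang -33 h 35.4 bgr [ 85 192 220]
uv [ 75 174] n 1535 xy 349 207 size 48 25 ang -38 h 23.8 bgr [191 198 203]
at [443.1 336.3 116.4] [-180.     0.   147.3] turn rad 0.0 rows 1 | shift after turn [ 1.300e+00 -1.000e-01  1.074e+02] rows 2 gap 68.3 t 27.875
```

>>> send_rows:
  increments:
    - [1.3, 0, 40, 0, 0, 0]
    - [0, 0, 40, 0, 0, 0]
    - [0, 0, 26, 0, 0, 0]
    - [0, 0, 0, 0, 0, 0]
    - [0, 0, 0, 0, 0, 0]

```text
time: 28.5
tool_pos: [442.4, 338.4, 11.9]
tcp_rot: [179.9, 0.0, 147.4]
ft_force: [0.0, -0.5, 0.2]
finger_gap: 68.4
grip_force: 0.0
```

>>> send_rows:
  increments:
    - [0, 0, 0, 0, 0, 0]
    - [0, 0, 0, 0, 0, 0]
    - [0, 0, 0, 0, 0, 0]
    - [0, 0, 0, 0, 0, 0]
    - [0, 0, 0, 0, 0, 0]
  grip: 1

```text
time: 29.12
tool_pos: [442.3, 339.1, 12.5]
tcp_rot: [179.9, 0.1, 147.5]
ft_force: [-2.8, -2.2, 8.8]
finger_gap: 31.8
grip_force: 58.7
```

>>> send_rows:
  increments:
    - [0, 0, -40, 0, 0, 0]
    - [0, 0, -40, 0, 0, -0.14]
    - [0, 0, 0, 0, 0, -0.14]
    - [0, 0, 0, 0, 0, -0.14]
    - [0, 0, 0, 0, 0, -0.143]

```text
time: 29.75
tool_pos: [441.2, 338.7, 91.0]
tcp_rot: [180.0, 0.0, -180.0]
ft_force: [-0.5, -0.2, -1.4]
finger_gap: 31.8
grip_force: 59.6
```

Run:
```python
from h import *
plan(634.5,87,88,179.6)
```

```text
at [441.2 338.7  91. ] [ 180.    0. -180.] turn rad 0.007 rows 1 | shift after turn [-195.1 -250.3    3. ] rows 5 gap 31.8 t 29.75
```

>>> send_rows:
  increments:
    - [-32.5, -41.8, 0, 0, 0, 0]
    - [-32.5, -41.8, 0, 0, 0, 0]
    - [-32.5, -41.8, 0, 0, 0, 0]
    - [-32.5, -41.8, 0, 0, 0, 0]
    - [-32.5, -41.8, 0, 0, 0, 0]

```text
time: 30.38
tool_pos: [603.6, 127.4, 91.0]
tcp_rot: [180.0, 0.0, 179.7]
ft_force: [0.3, 0.7, -2.5]
finger_gap: 31.6
grip_force: 59.7
```

>>> send_rows:
  increments:
    - [-32.5, -41.8, 0, 0, 0, 0.007]
    - [0, 0, 0, 0, 0, 0]
    - [0, 0, 0, 0, 0, 0]
    - [0, 0, 0, 0, 0, 0]
    - [0, 0, 0, 0, 0, 0]

```text
time: 31.0
tool_pos: [634.5, 87.9, 90.7]
tcp_rot: [180.0, -0.0, 179.4]
ft_force: [0.9, 0.1, -1.5]
finger_gap: 31.7
grip_force: 59.7
```

Run:
```python
from h import *
held();plan(634.5,87,25,179.6)
s=snap('wrist','w6.png')
```

```text
held x [600.4 668.2] y (near part) [ 71.3 104.1] medz 112.9
centre ~ 634.3 87.7
at [634.6  87.8  90.7] [180.    0.  179.4] turn rad -0.003 rows 1 | shift after turn [ 0.1 -0.8 65.7] rows 2 gap 31.6 t 31.05
```

View pics/w6.png

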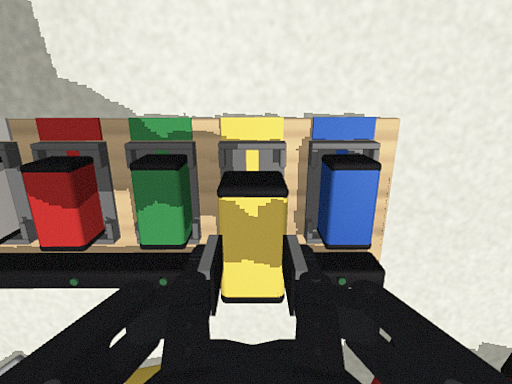

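The held yellow pack is at (252,235), lined up over the yellow cradle's stripe (252,158). I lower it.

>>> send_rows:
  increments:
    - [-1.2, -0.8, 0, 0, 0, 0]
    - [0, 0, 30, 0, 0, 0]
    - [0, 0, 25, 0, 0, 0]
    - [0, 0, 9, 0, 0, 0]
    - [0, 0, 1.8, 0, 0, 0]

```text
time: 31.72
tool_pos: [636.3, 86.0, 25.0]
tcp_rot: [-180.0, 0.0, 179.3]
ft_force: [1.0, -0.6, -1.7]
finger_gap: 31.4
grip_force: 60.2
```

>>> send_rows:
  increments:
    - [0, 0, 0, 0, 0, 0]
    - [0, 0, 0, 0, 0, 0]

```text
time: 31.98
tool_pos: [636.8, 86.0, 25.6]
tcp_rot: [180.0, 0.1, 179.3]
ft_force: [0.5, 0.3, -1.3]
finger_gap: 31.6
grip_force: 59.8
```

>>> send_rows:
  increments:
    - [0, 0, 0, 0, 0, 0]
    - [0, 0, 0, 0, 0, 0]
    - [0, 0, 0, 0, 0, 0]
    - [0, 0, -30, 0, 0, 0]
    - [0, 0, -50, 0, 0, 0]
  grip: -0.25

```text
time: 32.6
tool_pos: [634.1, 85.9, 103.0]
tcp_rot: [-180.0, -0.3, 179.3]
ft_force: [1.3, -0.6, 0.1]
finger_gap: 53.5
grip_force: 0.0
```

>>> send_rows:
  increments:
    - [45, -40, -30, 0, 0, 0]
    - [45, -40, -30, 0, 0, 0]
    - [0, 0, 0, 0, 0, 0]
    - [0, 0, 0, 0, 0, 0]
    - [0, 0, 0, 0, 0, 0]

```text
time: 33.22
tool_pos: [551.8, 13.3, 159.5]
tcp_rot: [180.0, -0.1, 179.4]
ft_force: [0.6, 0.3, 0.7]
finger_gap: 53.7
grip_force: 0.0
```

Run:
```python
from h import *
s=snap('wrist');packs(s,lo=18,minpx=500)
for n in('top','scene'):
    s=snap(n,n+'9.png');P=cloud(s);H,S,V=cv2.split(cv2.cvtColor(s['img'],cv2.COLOR_BGR2HSV))
    m=(P[...,2]>65)&(P[...,2]<90)&(P[...,0]>350)&(P[...,0]<490)&(P[...,1]<-200)&(P[...,1]>-450)&((H<10)|(H>170))&(S>130)
    b=(abs(P[...,2]-76)<6)&(P[...,1]<-200)&(P[...,1]>-420)&(P[...,0]>470)&(P[...,0]<680)
    print(n,'paddle',cv2.minAreaRect(P[m][:,:2].astype(np.float32)),P[m].mean(0).round(1),m.sum(),'body',cv2.minAreaRect(P[b][:,:2].astype(np.float32)))
plan(440,-320,160,180)
```

```text
uv [186 233] n 1515 xy 636 -62 size 69 36 ang 0 h 46.7 bgr [ 43  46 103]
uv [256 248] n 2816 xy 636 17 size 70 36 ang -1 h 47.3 bgr [ 84 146  66]
uv [389 248] n 3395 xy 637 162 size 70 36 ang 0 h 47.2 bgr [135  97  56]
uv [118 249] n 3359 xy 635 -136 size 70 37 ang 0 h 47.2 bgr [165 173 178]
uv [319 238] n 1179 xy 636 85 size 69 36 ang -1 h 47.0 bgr [44 80 87]
uv [252 301] n 2830 xy 702 10 size 140 19 ang 90 h 41.1 bgr [26 25 26]
top paddle ((423.04071044921875, -318.7046813964844), (32.067813873291016, 33.17717361450195), 84.4064712524414) [ 423.2 -318.4   79.1] 76 body ((582.5863037109375, -340.1293640136719), (70.99832153320312, 206.80413818359375), 73.16616821289062)
scene paddle ((424.4608459472656, -311.8426208496094), (32.49462127685547, 35.50120162963867), 84.46802520751953) [ 424.5 -312.    79.1] 118 body ((588.3406982421875, -340.0931396484375), (76.99341583251953, 224.88096618652344), 68.94972229003906)
at [551.7  13.3 159.4] [ 1.800e+02 -1.000e-01  1.794e+02] turn rad -0.011 rows 1 | shift after turn [ 111.7 -333.3   -0.6] rows 6 gap 53.3 t 33.375
```

>>> send_rows:
  increments:
    - [18, -47, 0, 0, 0, 0]
    - [18, -47, 0, 0, 0, 0]
    - [18, -47, 0, 0, 0, 0]
    - [18, -47, 0, 0, 0, 0]
    - [18, -47, 0, 0, 0, 0]
  grip: 1

```text
time: 34.0
tool_pos: [458.4, -222.3, 160.1]
tcp_rot: [180.0, -0.0, 179.4]
ft_force: [-0.4, -0.4, 0.0]
finger_gap: 0.4
grip_force: 0.0
```

>>> send_rows:
  increments:
    - [18, -47, 0, 0, 0, 0]
    - [18, -47, 0, 0, 0, 0]
    - [0, 0, 0, 0, 0, 0]
    - [0, 0, 0, 0, 0, 0]
    - [0, 0, 0, 0, 0, 0]

```text
time: 34.62
tool_pos: [422.4, -313.6, 160.2]
tcp_rot: [180.0, -0.0, 179.4]
ft_force: [-0.5, -0.4, 0.5]
finger_gap: 0.1
grip_force: 0.0
```

```bash
cat >> h.py <<'E'
def paddle():
    s=snap('wrist');P=cloud(s);H,S,V=cv2.split(cv2.cvtColor(s['img'],cv2.COLOR_BGR2HSV))
    m=(P[...,2]>30)&(P[...,2]<90)&(P[...,0]>380)&(P[...,0]<480)&(P[...,1]<-250)&(P[...,1]>-400)&((H<10)|(H>170))&(S>130)
    print('paddle',np.round(cv2.minAreaRect(P[m][:,:2].astype(np.float32))[0],1),np.percentile(P[m],[1,99],axis=0).round(1),m.sum())
E
python3 - <<'E'
from h import *
paddle();plan(424,-315,85,180)
snap('wrist','w7.png')
E
```

```text
paddle [ 424.2 -315.9] [[ 407.1 -333.3   73.3]
 [ 440.6 -298.2   81.1]] 1400
at [ 422.5 -313.6  160.3] [180.   -0.  179.4] turn rad -0.01 rows 1 | shift after turn [-1.5 -1.4 75.3] rows 2 gap 0.1 t 34.675
```

View pics/w7.png

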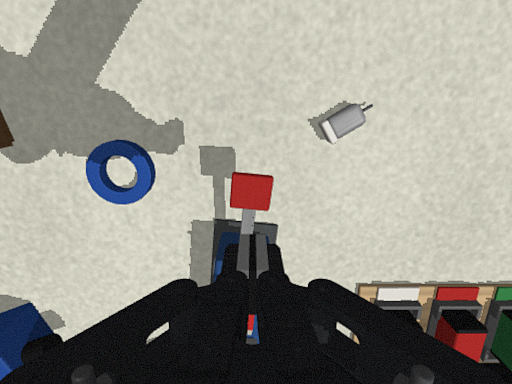

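The red paddle is at (252,190) in the picture, measured at (424,-316), about 79 mm up. The shut fingers are right above it.

>>> send_rows:
  increments:
    - [-1.5, -2, 40, 0, 0, 0]
    - [0, 0, 30, 0, 0, 0]
    - [0, 0, 0, 0, 0, 0]
    - [0, 0, 0, 0, 0, 0]

```text
time: 35.22
tool_pos: [424.1, -316.9, 91.8]
tcp_rot: [-179.9, 0.1, 179.4]
ft_force: [-0.4, -0.6, -0.2]
finger_gap: -0.0
grip_force: 0.0
```

>>> send_rows:
  increments:
    - [0, 0, 20, 0, 0, 0]
    - [0, 0, 15, 0, 0, 0]
    - [0, 0, 10, 0, 0, 0]
    - [0, 0, 0, 0, 0, 0]
    - [0, 0, 0, 0, 0, 0]

```text
time: 35.85
tool_pos: [423.5, -317.0, 46.1]
tcp_rot: [-180.0, 0.0, 179.3]
ft_force: [0.2, 0.1, 2.4]
finger_gap: 0.1
grip_force: 1.1
```

>>> send_rows:
  increments:
    - [0, 0, 4, 0, 0, 0]
    - [0, 0, 0, 0, 0, 0]
    - [0, 0, 0, 0, 0, 0]

```text
time: 36.22
tool_pos: [423.6, -317.2, 41.8]
tcp_rot: [-180.0, 0.0, 179.3]
ft_force: [-0.5, -0.9, 2.3]
finger_gap: 0.2
grip_force: 1.3
```

Run:
```python
from h import *
paddle();plan(424,-315,85,180);print(r.sense()['ft_force'].round(1))
```

```text
paddle [ 420.6 -315.5] [[ 404.3 -332.8   56.8]
 [ 433.  -297.5   79.2]] 1974
at [ 423.7 -317.2   41.9] [-180.     0.   179.3] turn rad -0.012 rows 1 | shift after turn [ -0.3   2.2 -43.1] rows 1 gap 0.3 t 36.275
[ 0.2 -1.   2.3]
```

Run:
```python
from h import *
s=snap('wrist'); s2=snap('scene')
a=cv2.resize(s['img'][130:330,150:350],(500,500)); b=cv2.resize(s2['img'][150:270,80:200],(500,500),interpolation=cv2.INTER_CUBIC)
cv2.imwrite('pics/p1.png',cv2.resize(np.hstack([a,b]),(800,400)))
```

```text
(no output)
```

View pics/p1.png

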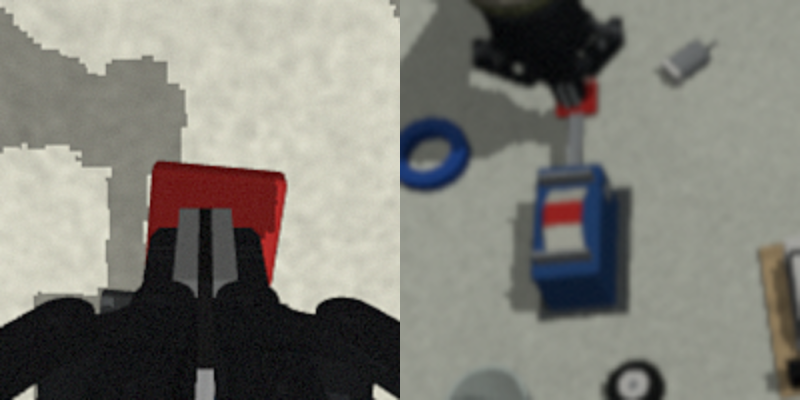

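Run:
```python
from h import *
s=snap('wrist');P=cloud(s);H,S,V=cv2.split(cv2.cvtColor(s['img'],cv2.COLOR_BGR2HSV))
m=(P[...,2]>10)&(P[...,2]<100)&(P[...,0]>380)&(P[...,0]<480)&(P[...,1]<-250)&(P[...,1]>-400)&((H<10)|(H>170))&(S>130)
q=P[m]
for x in range(395,460,5):
    k=abs(q[:,0]-x)<2.5
    if k.any(): print(x,k.sum(),np.percentile(q[k][:,2],[5,50,95]).round(1),np.percentile(q[k][:,1],[5,95]).round(1))
print(r.sense()['ft_force'])
```

```text
405 458 [56.9 60.8 62.9] [-330.1 -302.2]
410 603 [60.9 62.2 63.2] [-330.2 -298. ]
415 473 [61.1 62.1 63.2] [-330.7 -298.9]
420 297 [60.6 61.9 83.6] [-332.4 -299.3]
425 85 [60.5 61.6 62.6] [-333.2 -298.6]
430 47 [60.1 61.4 62.3] [-334.  -299.2]
435 19 [59.7 60.9 62.1] [-301.1 -299.4]
440 1 [60.9 60.9 60.9] [-299.9 -299.9]
[ 0.68878504 -1.28703345  3.75318507]
```

The paddle is only down to about 62 mm with the TCP at 42, so the fingertips stand about 20 mm above the nominal TCP. I press on, guided by force and paddle height.

>>> send_rows:
  increments:
    - [0, 0, 6, 0, 0, 0]
    - [0, 0, 6, 0, 0, 0]
    - [0, 0, 4, 0, 0, 0]
    - [0, 0, 0, 0, 0, 0]
    - [0, 0, 0, 0, 0, 0]

```text
time: 37.05
tool_pos: [423.6, -317.1, 25.4]
tcp_rot: [-180.0, 0.0, 179.3]
ft_force: [-0.0, -2.0, 4.3]
finger_gap: 0.1
grip_force: 2.1
```

```bash
cat >> h.py <<'E'
def pz():
    s=snap('wrist');P=cloud(s);H,S,V=cv2.split(cv2.cvtColor(s['img'],cv2.COLOR_BGR2HSV))
    m=(P[...,2]>10)&(P[...,2]<100)&(P[...,0]>380)&(P[...,0]<422)&(P[...,1]<-250)&(P[...,1]>-400)&((H<10)|(H>170))&(S>130)
    q=P[m];print('paddle z',np.percentile(q[:,2],[5,50,95]).round(1),m.sum(),'x',np.percentile(q[:,0],[1,99]).round(1),r.sense()['tool_pos'].round(1),r.sense()['ft_force'].round(1))
E
python3 -c "
from h import *
pz()"
```

```text
paddle z [39.6 42.7 44.5] 1776 x [405.3 421.6] [ 423.7 -317.1   25.5] [ 1.7 -1.9  5.6]
```

>>> send_rows:
  increments:
    - [0, 0, 3, 0, 0, 0]
    - [0, 0, 0, 0, 0, 0]
    - [0, 0, 0, 0, 0, 0]

```text
time: 37.48
tool_pos: [423.8, -317.1, 22.8]
tcp_rot: [-180.0, 0.1, 179.3]
ft_force: [1.6, -1.7, 5.2]
finger_gap: -0.1
grip_force: 2.5
```

>>> send_rows:
  increments:
    - [0, 0, 2, 0, 0, 0]
    - [0, 0, 0, 0, 0, 0]
    - [0, 0, 0, 0, 0, 0]

```text
time: 37.85
tool_pos: [424.0, -317.1, 20.9]
tcp_rot: [-180.0, 0.1, 179.3]
ft_force: [1.8, -1.2, 6.1]
finger_gap: -0.1
grip_force: 2.7
```

```bash
python3 -c "
from h import *
pz()"
```

```text
paddle z [34.1 37.1 39.5] 1717 x [406.3 421.8] [ 424.  -317.1   20.9] [ 2.8 -1.1  6.8]
```

>>> send_rows:
  increments:
    - [0, 0, 2, 0, 0, 0]
    - [0, 0, 0, 0, 0, 0]
    - [0, 0, 0, 0, 0, 0]

```text
time: 38.28
tool_pos: [424.3, -317.3, 19.7]
tcp_rot: [-179.9, 0.1, 179.3]
ft_force: [0.1, 0.1, 13.2]
finger_gap: -0.3
grip_force: 6.4
```

>>> send_rows:
  increments:
    - [0, 0, 2, 0, 0, 0]
    - [0, 0, 0, 0, 0, 0]
    - [0, 0, 0, 0, 0, 0]

```text
time: 38.65
tool_pos: [424.5, -317.5, 19.0]
tcp_rot: [-179.9, 0.1, 179.3]
ft_force: [-5.4, 4.3, 24.6]
finger_gap: -0.3
grip_force: 12.7
```

```bash
python3 -c "
from h import *
pz()"
```

```text
paddle z [32.4 35.3 37.8] 1699 x [406.6 421.8] [ 424.4 -317.4   19. ] [-5.3  4.6 25. ]
```

The stop is reached: force rose to 25 N at TCP z 19. Now I let the lever up.

>>> send_rows:
  increments:
    - [0, 0, -10, 0, 0, 0]
    - [0, 0, -20, 0, 0, 0]
    - [0, 0, -20, 0, 0, 0]
    - [0, 0, -24, 0, 0, 0]
    - [0, 0, 0, 0, 0, 0]

```text
time: 39.33
tool_pos: [423.9, -317.2, 91.5]
tcp_rot: [-179.9, 0.1, 179.3]
ft_force: [0.5, -0.1, -0.6]
finger_gap: -0.3
grip_force: 0.0
```

>>> send_rows:
  increments:
    - [0, 0, 0, 0, 0, 0]
    - [0, 0, 0, 0, 0, 0]
    - [0, 0, 0, 0, 0, 0]
    - [0, 0, 0, 0, 0, 0]

```text
time: 39.83
tool_pos: [423.1, -316.6, 90.0]
tcp_rot: [180.0, -0.0, 179.3]
ft_force: [0.6, 0.6, 0.7]
finger_gap: -0.4
grip_force: 0.0
```

```bash
cat >> h.py <<'E'
def drum(name):
    s2=snap('scene');u=np.s_[205:245,110:155]
    cv2.imwrite('pics/'+name,cv2.resize(s2['img'][u],(540,480),interpolation=cv2.INTER_CUBIC))
    P=cloud(s2);m=P[...,2]>78;H,S,V=cv2.split(cv2.cvtColor(s2['img'],cv2.COLOR_BGR2HSV))
    for v in range(205,240): 
        row=s2['img'][v,128:136].mean(0).astype(int); print(v,row,P[v,131,2].round(0),end='; ')
    print()
E
python3 -c "
from h import *
pz();drum('d1.png')"
```

```text
paddle z [75.9 78.9 80.5] 1259 x [406.5 421.8] [ 423.2 -316.7   90.2] [ 0.2 -1.   0.5]
205 [74 52 48] 75.0; 206 [74 47 72] 75.0; 207 [51 36 99] 79.0; 208 [ 36  32 109] 83.0; 209 [ 58  56 113] 88.0; 210 [101 103 125] 89.0; 211 [133 138 139] 91.0; 212 [143 148 144] 91.0; 213 [144 148 143] 89.0; 214 [143 146 141] 91.0; 215 [142 145 140] 88.0; 216 [137 140 135] 91.0; 217 [115 116 111] 90.0; 218 [73 70 64] 87.0; 219 [40 33 27] 88.0; 220 [32 24 19] 84.0; 221 [31 23 18] 80.0; 222 [32 26 21] 83.0; 223 [47 42 39] 80.0; 224 [74 72 69] 79.0; 225 [85 84 81] 94.0; 226 [68 68 65] 89.0; 227 [60 55 50] 86.0; 228 [73 53 42] 76.0; 229 [90 56 34] 75.0; 230 [95 56 30] 77.0; 231 [90 53 27] 73.0; 232 [76 44 22] 71.0; 233 [57 32 16] 72.0; 234 [47 27 12] 68.0; 235 [47 27 14] 60.0; 236 [46 26 13] 56.0; 237 [46 26 12] 50.0; 238 [46 26 13] 38.0; 239 [46 26 13] 33.0;
```

View pics/d1.png

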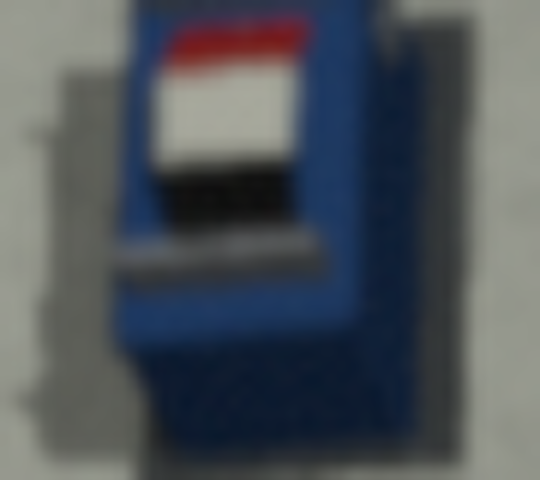

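The drum's white facet is now on top at (230,115), with red moved back, so one step is counted. Four presses remain.

>>> send_rows:
  increments:
    - [0, 0, 25, 0, 0, 0]
    - [0, 0, 20, 0, 0, 0]
    - [0, 0, 14, 0, 0, 0]
    - [0, 0, 10, 0, 0, 0]
    - [0, 0, 4, 0, 0, 0]

```text
time: 40.55
tool_pos: [424.1, -317.4, 18.8]
tcp_rot: [-180.0, 0.1, 179.3]
ft_force: [-8.9, 6.8, 28.0]
finger_gap: -0.1
grip_force: 14.7
```

>>> send_rows:
  increments:
    - [0, 0, 0, 0, 0, 0]
    - [0, 0, 0, 0, 0, 0]
    - [0, 0, 0, 0, 0, 0]

```text
time: 40.92
tool_pos: [424.0, -317.3, 19.4]
tcp_rot: [-180.0, 0.1, 179.3]
ft_force: [-6.0, 5.6, 15.9]
finger_gap: -0.2
grip_force: 8.7
```

>>> send_rows:
  increments:
    - [0, 0, -10, 0, 0, 0]
    - [0, 0, -20, 0, 0, 0]
    - [0, 0, -20, 0, 0, 0]
    - [0, 0, -23, 0, 0, 0]
    - [0, 0, 0, 0, 0, 0]

```text
time: 41.55
tool_pos: [424.9, -318.1, 92.7]
tcp_rot: [-179.8, 0.2, 179.3]
ft_force: [0.1, -0.0, -0.5]
finger_gap: 0.1
grip_force: 0.0
```

>>> send_rows:
  increments:
    - [0, 0, 0, 0, 0, 0]
    - [0, 0, 0, 0, 0, 0]
    - [0, 0, 0, 0, 0, 0]
    - [0, 0, 0, 0, 0, 0]

```text
time: 42.05
tool_pos: [423.1, -316.6, 90.0]
tcp_rot: [180.0, -0.0, 179.3]
ft_force: [0.0, -0.1, -0.0]
finger_gap: 0.2
grip_force: 0.0
```

```bash
python3 -c "
from h import *
pz();drum('d2.png')"
```

```text
paddle z [75.9 78.9 80.5] 1260 x [406.5 421.8] [ 423.2 -316.7   90.2] [-0.4 -0.2 -0.3]
205 [81 62 51] 77.0; 206 [102  89  81] 76.0; 207 [117 117 114] 80.0; 208 [123 128 126] 79.0; 209 [117 122 119] 80.0; 210 [95 96 92] 91.0; 211 [59 55 50] 89.0; 212 [37 29 24] 84.0; 213 [37 29 23] 91.0; 214 [37 28 23] 89.0; 215 [37 29 22] 88.0; 216 [49 43 37] 89.0; 217 [80 77 72] 86.0; 218 [111 111 106] 90.0; 219 [126 129 124] 86.0; 220 [129 133 129] 87.0; 221 [130 135 131] 83.0; 222 [131 136 133] 84.0; 223 [128 135 132] 78.0; 224 [119 124 121] 80.0; 225 [98 99 96] 91.0; 226 [70 69 67] 92.0; 227 [60 54 50] 83.0; 228 [73 53 42] 77.0; 229 [90 55 33] 70.0; 230 [95 56 30] 79.0; 231 [90 53 27] 79.0; 232 [75 43 22] 75.0; 233 [57 32 15] 69.0; 234 [48 28 13] 70.0; 235 [46 27 12] 59.0; 236 [46 26 13] 55.0; 237 [46 26 12] 48.0; 238 [46 26 13] 43.0; 239 [46 26 13] 35.0;
```

Row 213 is now black with white on either side, so two are counted. I repeat the press.

>>> send_rows:
  increments:
    - [0, 0, 25, 0, 0, 0]
    - [0, 0, 20, 0, 0, 0]
    - [0, 0, 14, 0, 0, 0]
    - [0, 0, 10, 0, 0, 0]
    - [0, 0, 4, 0, 0, 0]

```text
time: 42.78
tool_pos: [424.1, -317.3, 18.7]
tcp_rot: [-180.0, 0.1, 179.3]
ft_force: [-8.8, 7.2, 28.4]
finger_gap: -0.2
grip_force: 14.7
```

>>> send_rows:
  increments:
    - [0, 0, 0, 0, 0, 0]
    - [0, 0, 0, 0, 0, 0]
    - [0, 0, 0, 0, 0, 0]

```text
time: 43.15
tool_pos: [424.0, -317.2, 19.4]
tcp_rot: [-180.0, 0.1, 179.3]
ft_force: [-6.7, 4.5, 16.7]
finger_gap: 0.0
grip_force: 8.6
```

>>> send_rows:
  increments:
    - [0, 0, -10, 0, 0, 0]
    - [0, 0, -20, 0, 0, 0]
    - [0, 0, -20, 0, 0, 0]
    - [0, 0, -23, 0, 0, 0]
    - [0, 0, 0, 0, 0, 0]

```text
time: 43.78
tool_pos: [424.9, -318.0, 92.7]
tcp_rot: [-179.8, 0.2, 179.3]
ft_force: [0.1, -0.2, 0.7]
finger_gap: -0.0
grip_force: 0.0
```

>>> send_rows:
  increments:
    - [0, 0, 0, 0, 0, 0]
    - [0, 0, 0, 0, 0, 0]
    - [0, 0, 0, 0, 0, 0]
    - [0, 0, 0, 0, 0, 0]

```text
time: 44.28
tool_pos: [423.1, -316.6, 90.0]
tcp_rot: [180.0, -0.0, 179.3]
ft_force: [0.5, -0.7, -0.2]
finger_gap: -0.4
grip_force: 0.0
```

>>> send_rows:
  increments:
    - [0, 0, 25, 0, 0, 0]
    - [0, 0, 20, 0, 0, 0]
    - [0, 0, 14, 0, 0, 0]
    - [0, 0, 10, 0, 0, 0]
    - [0, 0, 4, 0, 0, 0]

```text
time: 44.9
tool_pos: [424.0, -317.3, 18.7]
tcp_rot: [-180.0, 0.1, 179.3]
ft_force: [-8.1, 6.7, 28.0]
finger_gap: -0.3
grip_force: 15.0
```

>>> send_rows:
  increments:
    - [0, 0, 0, 0, 0, 0]
    - [0, 0, 0, 0, 0, 0]
    - [0, 0, 0, 0, 0, 0]

```text
time: 45.28
tool_pos: [424.0, -317.2, 19.4]
tcp_rot: [-180.0, 0.1, 179.3]
ft_force: [-6.3, 5.5, 17.0]
finger_gap: 0.2
grip_force: 8.9
```

>>> send_rows:
  increments:
    - [0, 0, -10, 0, 0, 0]
    - [0, 0, -20, 0, 0, 0]
    - [0, 0, -20, 0, 0, 0]
    - [0, 0, -23, 0, 0, 0]
    - [0, 0, 0, 0, 0, 0]

```text
time: 45.9
tool_pos: [424.9, -318.1, 92.6]
tcp_rot: [-179.8, 0.2, 179.3]
ft_force: [0.6, 0.7, -0.1]
finger_gap: -0.0
grip_force: 0.0
```

>>> send_rows:
  increments:
    - [0, 0, 0, 0, 0, 0]
    - [0, 0, 0, 0, 0, 0]
    - [0, 0, 0, 0, 0, 0]
    - [0, 0, 0, 0, 0, 0]

```text
time: 46.4
tool_pos: [423.1, -316.6, 90.0]
tcp_rot: [180.0, -0.0, 179.3]
ft_force: [0.6, 0.2, -1.2]
finger_gap: -0.0
grip_force: 0.0
```

```bash
python3 -c "
from h import *
pz();drum('d4.png')"
```

```text
paddle z [75.8 78.9 80.5] 1262 x [406.5 421.7] [ 423.2 -316.7   90.2] [-0.1  0.3 -0.3]
205 [81 62 50] 75.0; 206 [102  88  79] 76.0; 207 [117 117 112] 77.0; 208 [122 128 125] 80.0; 209 [117 121 118] 85.0; 210 [95 95 92] 92.0; 211 [58 54 50] 91.0; 212 [37 30 25] 93.0; 213 [36 28 22] 92.0; 214 [37 28 23] 90.0; 215 [38 29 23] 90.0; 216 [50 43 38] 87.0; 217 [81 79 74] 86.0; 218 [112 113 108] 87.0; 219 [126 129 125] 89.0; 220 [129 133 129] 85.0; 221 [130 135 131] 88.0; 222 [130 136 133] 81.0; 223 [129 135 132] 81.0; 224 [119 124 121] 79.0; 225 [98 99 96] 94.0; 226 [71 70 67] 91.0; 227 [60 54 51] 86.0; 228 [74 53 42] 77.0; 229 [90 56 34] 77.0; 230 [95 56 30] 75.0; 231 [90 52 27] 77.0; 232 [76 44 23] 76.0; 233 [57 33 16] 71.0; 234 [48 28 14] 66.0; 235 [46 26 12] 60.0; 236 [46 26 13] 57.0; 237 [46 26 13] 48.0; 238 [46 26 13] 40.0; 239 [46 26 12] 33.0;
```

Black is on top again after two full presses, so the count is four. This is the last press, then I retreat and check everything.

>>> send_rows:
  increments:
    - [0, 0, 25, 0, 0, 0]
    - [0, 0, 20, 0, 0, 0]
    - [0, 0, 14, 0, 0, 0]
    - [0, 0, 10, 0, 0, 0]
    - [0, 0, 4, 0, 0, 0]

```text
time: 47.12
tool_pos: [424.1, -317.3, 18.7]
tcp_rot: [-180.0, 0.1, 179.3]
ft_force: [-9.4, 6.2, 27.9]
finger_gap: 0.1
grip_force: 14.7
```

>>> send_rows:
  increments:
    - [0, 0, 0, 0, 0, 0]
    - [0, 0, 0, 0, 0, 0]
    - [0, 0, 0, 0, 0, 0]

```text
time: 47.5
tool_pos: [424.0, -317.2, 19.4]
tcp_rot: [-180.0, 0.1, 179.3]
ft_force: [-6.5, 5.4, 17.0]
finger_gap: 0.0
grip_force: 8.7
```

>>> send_rows:
  increments:
    - [0, 0, -10, 0, 0, 0]
    - [0, 0, -20, 0, 0, 0]
    - [0, 0, -20, 0, 0, 0]
    - [0, 0, -23, 0, 0, 0]
    - [0, 0, 0, 0, 0, 0]

```text
time: 48.12
tool_pos: [424.9, -318.1, 92.7]
tcp_rot: [-179.8, 0.2, 179.3]
ft_force: [0.3, -0.3, -0.3]
finger_gap: 0.2
grip_force: 0.0
```

>>> send_rows:
  increments:
    - [0, 0, -50, 0, 0, 0]
    - [0, 0, -50, 0, 0, 0]
    - [0, 0, 0, 0, 0, 0]
    - [0, 0, 0, 0, 0, 0]

```text
time: 48.62
tool_pos: [423.1, -316.5, 189.2]
tcp_rot: [180.0, -0.0, 179.3]
ft_force: [-0.9, 0.5, -0.4]
finger_gap: -0.1
grip_force: 0.0
```

```bash
python3 -c "
from h import *
pz();drum('d5.png')
s=snap('top');packs(s,xr=(330,690))
s=snap('scene','final.png');packs(s,xr=(330,690))"
```

```text
paddle z [76.7 79.  80.6] 545 x [406.8 421.5] [ 422.6 -316.2  188.4] [ 0.4 -0.  -0.3]
205 [74 51 38] 74.0; 206 [72 45 29] 77.0; 207 [48 32 21] 79.0; 208 [30 24 20] 79.0; 209 [54 52 48] 83.0; 210 [ 99 100  96] 88.0; 211 [132 136 132] 93.0; 212 [141 146 141] 88.0; 213 [142 146 142] 88.0; 214 [141 145 140] 90.0; 215 [140 143 138] 88.0; 216 [135 138 133] 92.0; 217 [114 115 110] 89.0; 218 [72 69 64] 88.0; 219 [40 33 27] 88.0; 220 [32 24 18] 85.0; 221 [31 23 19] 86.0; 222 [31 25 20] 82.0; 223 [46 42 38] 79.0; 224 [73 71 68] 79.0; 225 [84 82 80] 95.0; 226 [68 67 64] 92.0; 227 [59 54 50] 86.0; 228 [73 52 41] 79.0; 229 [89 55 33] 74.0; 230 [94 55 29] 77.0; 231 [89 52 26] 77.0; 232 [75 43 22] 77.0; 233 [56 32 16] 74.0; 234 [47 26 12] 67.0; 235 [46 26 12] 63.0; 236 [46 26 13] 53.0; 237 [46 26 13] 48.0; 238 [46 26 13] 39.0; 239 [45 26 12] 33.0; 
uv [363 154] n 23 xy 675 -384 size 33 4 ang 52 h 50.6 bgr [109 111 102]
uv [226 160] n 174 xy 634 162 size 71 35 ang 1 h 49.9 bgr [129  54  13]
uv [245 160] n 172 xy 633 84 size 69 36 ang 1 h 49.6 bgr [  0 151 178]
uv [263 161] n 181 xy 634 16 size 71 36
[... 555 characters left out ...]
y 348 73 size 97 38 ang 87 h 50.9 bgr [116 119 120]
uv [297 138] n 86 xy 349 209 size 48 24 ang -38 h 27.7 bgr [143 147 148]
uv [366 149] n 115 xy 437 413 size 83 25 ang 29 h 27.4 bgr [ 50 130 148]
uv [309 218] n 375 xy 637 164 size 72 36 ang 0 h 50.0 bgr [103  52  24]
uv [137 231] n 210 xy 565 -307 size 110 45 ang -36 h 51.8 bgr [48 28 14]
uv [282 223] n 380 xy 637 88 size 72 37 ang 0 h 49.9 bgr [ 52 126 143]
uv [259 228] n 378 xy 636 19 size 71 37 ang -1 h 49.8 bgr [46 86 33]
uv [232 232] n 356 xy 637 -59 size 73 36 ang -1 h 50.2 bgr [ 24  26 116]
uv [205 238] n 370 xy 636 -134 size 71 36 ang 0 h 50.0 bgr [145 149 150]
uv [112 268] n 48 xy 676 -388 size 25 6 ang 71 h 52.7 bgr [101 106 101]
```

View pics/final.png

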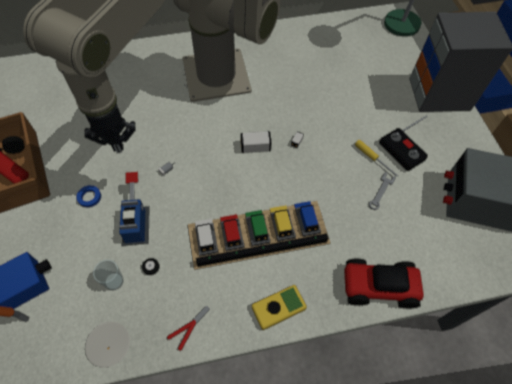

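The final view shows all five packs flat in their own cradles (205,238 to 309,218). The lever is up, the drum has white on top after the fifth press, and the bystanders have not moved.

```bash
python3 -c "
from h import *
print(r.hand_in())"
```

```text
the job is handed in; nothing more can be done
None
```

All five packs lie flat in the cradles of their own colours, the counter was pressed and released fully five times, and the job is handed in.

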